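Lay out a glaze line blend in the sample tray and clamp it

ROBOT

A 6-joint arm with a two-finger parallel gripper is mounted at the origin on the work surface; the furniture and walls round the work are solid. World frame = base frame: x ahead of the robot, y to its left, z up, the work surface at z = 0. Lengths are in mm, angles in rad, forces in N, time in s.
With the tool pointing down it reaches from about 350 to 975 mm from the base axis. Payload 7.1 kg.
Tool frame: the origin (TCP) lies at the very end of the fingers, on their centre line; the grasp point (between the pads) lies 19 mm behind it; z points along the fingers, y is the line along which they close (so a half turn about z gives the same grasp; the last joint's range is limited). The gripper opens to 88 mm and grips with 3 to 60 N. Pads are 20 mm wide; open, the fingers measure 115 mm over their backs; the gripper's body (75 mm by 178 mm) begins 61 mm behind the grasp point.
Start: joints at [1.2, 0.423, 1.63, -0, 1.089, -0.019], TCP at [215.335, 586.716, 222.675] pointing down, gripper open.
Joint ranges: [-3, 3], [-0.9, 2.11], [0.09, 2.58], [-1.31, 4.45], [0.11, 2.69], [-2.54, 2.54]. Speed limits (rad/s): [2.39, 2.39, 3.01, 3.14, 3.14, 3.14].

INTERFACE

Orientations are given as a rotation vector (axis times angle).
In Python, from workcell import * gives the robot as it stands.
- The arm moves only by the tool step_arm, never from a script. Its argument "deltas" is a list of rows, each a list of 3 entries, a list of its own where there are three numbers: the shift along the tool's x, y, z in units of 300 mm (1.0 is 300 mm), then the turn, a rotation vector about the tool's x, y, z in units of 1.5 rad (1.0 is 1.5 rad), then the gripper command: -1 is shut, 1 is fully open, values between are in proportion. In form: [[[dx, dy, dz], [rx, ry, rz], gripper], ...]. A call has 1 to 20 rows; each row is the pose to reach, as a shift and turn from the pose commanded when the call began, along the tool's axes at that moment; what a row does not reach only later rows make up. A row lasts 1/12 s, in which the tool goes at most 41.7 mm and 7.16 degrees, less where a joint would pass 70% of its speed; a pose out of reach is approached as far as the arm can. A call with a number of a shift or a turn outside -1 to 1 is refused whole. A call with a gripper value outside its range is refused whole. The fingers move at their own pace and stop on an object; the grip force is fixed at half the most. Time passes only in rows, so rows that repeat a pose let the fingers close. It gives the time, the measured TCP pose, the force, the opening and the grip force at its end, in the units of the state.
- get_obs(): the state, without advancing time (a new reading comes with each control period).
- get_image(name): name is "scene" or "side" or "wrist"; returns a dict with "pixels" (384x512x3 uint8, red, green, blue), "fx", "fy", "cx", "cy" (pixels), "T" (4x4, takes a point from camera to world coordinates). Camera axes: x right, y down, z forward; pixel columns grow to the right and rows downward; lengths in mm; the calibration is good to about 2 mm. A picture is of the moment at which its call begins. There is no depth.
- close_job(): hands the job in; it is judged then, once.
The state is a dict: "t": time; "qpos": joint angles; "qvel": joint speeds; "joint_torque": joint torques, N m; "ee_pos": TCP position; "orientation": TCP orientation; "ft_force": force on the tool from outside, world axes, zero at the start; "moment": the same for the moment, N m; "width": finger opening in mm; "grasp_force": force on a finger pad.
Only numpy, scipy, OpenCV 4.12 (cv2) and the standard library are available. Lean on these libraries where they do the work, as an engineer would, in place of code of your own. Each camera call takes 0.05 s, during which the arm holds its last target. There are 200 camera calls.

TASK

Lay the blue glaze test tiles in the wooden sample tray as one overlapping row, in order of shade: the palest first, its glazed end resting on the head bar, then each darker tile lying on the one before it, stepped back by about half a tile so that the glazed bands all show, glazed ends up-slope, toes on the tray floor, straight along the middle of the tray. Slide the end stop back out of the way first if it is needed, and at the end bring it up to touch the toe of the last tile and clamp it there: press its wing knob down and turn it clockwise a quarter turn until it holds itself down, tight.

Things in the scene. Friction and masses are not known exactly. Their poses are not given: they have to be found in the camera images.
- tile_1_mid (a point): centre of test tile 1 of the series (palest, almost white glaze; always there), a flat ceramic tile 56 x 40 x 6 mm, 34 g, bare brown clay but for the glazed end, a coloured band 16 mm deep across it. x along its length to the glazed end, y across its width, z out of its top face. It starts flat on the bench, top face up
- tile_2_mid (a point): centre of test tile 2 of the series (very pale blue glaze; may be missing from the series), a flat ceramic tile 56 x 40 x 6 mm, 34 g, bare brown clay but for the glazed end, a coloured band 16 mm deep across it. x along its length to the glazed end, y across its width, z out of its top face. It starts flat on the bench, top face up
- tile_3_mid (a point): centre of test tile 3 of the series (light blue glaze; may be missing from the series), a flat ceramic tile 56 x 40 x 6 mm, 34 g, bare brown clay but for the glazed end, a coloured band 16 mm deep across it. x along its length to the glazed end, y across its width, z out of its top face. It starts flat on the bench, top face up
- tile_4_mid (a point): centre of test tile 4 of the series (mid blue glaze; may be missing from the series), a flat ceramic tile 56 x 40 x 6 mm, 34 g, bare brown clay but for the glazed end, a coloured band 16 mm deep across it. x along its length to the glazed end, y across its width, z out of its top face. It starts flat on the bench, top face up
- tile_5_mid (a point): centre of test tile 5 of the series (dark blue glaze; may be missing from the series), a flat ceramic tile 56 x 40 x 6 mm, 34 g, bare brown clay but for the glazed end, a coloured band 16 mm deep across it. x along its length to the glazed end, y across its width, z out of its top face. It starts flat on the bench, top face up
- tile_6_mid (a point): centre of test tile 6 of the series (darkest, almost black glaze; always there), a flat ceramic tile 56 x 40 x 6 mm, 34 g, bare brown clay but for the glazed end, a coloured band 16 mm deep across it. x along its length to the glazed end, y across its width, z out of its top face. It starts flat on the bench, top face up
- tile_1_toe (a point): middle of the bottom edge of tile 1 at its bare end (the toe): 28 mm from the tile's centre against its x, 3 mm under it; same axes
- tile_2_toe (a point): middle of the bottom edge of tile 2 at its bare end (the toe): 28 mm from the tile's centre against its x, 3 mm under it; same axes
- tile_3_toe (a point): middle of the bottom edge of tile 3 at its bare end (the toe): 28 mm from the tile's centre against its x, 3 mm under it; same axes
- tile_4_toe (a point): middle of the bottom edge of tile 4 at its bare end (the toe): 28 mm from the tile's centre against its x, 3 mm under it; same axes
- tile_5_toe (a point): middle of the bottom edge of tile 5 at its bare end (the toe): 28 mm from the tile's centre against its x, 3 mm under it; same axes
- tile_6_toe (a point): middle of the bottom edge of tile 6 at its bare end (the toe): 28 mm from the tile's centre against its x, 3 mm under it; same axes
- tray_mid (a point): centre of the floor of the fixed wooden sample tray (280 x 112 mm; floor 8 mm above the bench; side lips 6 mm high, 100 mm apart inside), on its surface. x runs along the tray to the head bar, y across it, z up. In the row a tile's x points to the head bar and up-slope, its y is the tray's y
- head_bar (a point): middle of the upper edge of the wooden head bar on which the first tile leans: 116 mm from tray_mid along x, 11 mm above the floor; the bar goes on 24 mm behind it. With its toe on the floor 46 mm from this edge the first tile slopes at 13 degrees; each next tile, its toe 26 mm farther from the bar, lies flat on it at the same slope (sine = 6 mm / step). Tray axes
- stop_face (a point): foot of the middle of the end stop's face that looks to the head bar, on the floor. The stop is an aluminium block across the tray, 94 mm wide, 41 mm long, 14 mm high. Parked (joint stop 0), its face is 85 mm from tray_mid, away from the head bar. The last tile touches it when tile_6_toe is about 1 mm in front of this point. Tray axes
- stop (a joint): travel of the end stop from its parked end along the tray to the head bar, m, 0 to 0.130. It slides with 1.2 N of friction unless clamped, stays where it is left, and is moved by its knob. It starts unclamped, part of the way along, where the last row ended
- knob_grip (a point): centre of the bar of the black wing knob on the stop, 21 mm behind stop_face: bar 40 mm long, 12 wide, 20 high (10 mm above and below this point), on a round flange 38 mm across and 5 mm thick; x along the bar, y across it (grip it so), z up. Raised, it is 45 mm above the tray's floor
- clamp_press (a joint): how far the sprung captive clamp screw is pressed down, m: 0 raised (it starts so), at most 0.0096. The spring takes 1.6 N when raised, 7 N when down. It must be held down by 0.008 or more to turn into its thread; from 0.0073 a rubber foot presses on the tray floor. It reads about 0.008 when the thread holds it, tight
- clamp_knob (a joint): turn of the wing knob, rad, clockwise from above, -0.2 to 1.6; starts at 0 to 0.3. It can be pressed down only at -0.2 to 0.35; turned on while held down, it catches the thread at 0.4, draws tight until 1.15 (0.15 N m) and then stays tight by itself. Turned without being pressed it catches nothing. A tight knob turned back below 0.3 springs up
- cutter_lever (a point): tip of the raised lever of the red tile cutter, 10 mm below its highest point; does not move. The cutter stands on the bench between the tiles and the tray, 150 mm wide, from the robot's foot to 20 mm short of this point; its rails are 65 mm high, the lever over its far end reaches 205 mm: carry things well over it. It is not used

How it is judged (in metres and radians):
On the way, in this order (a step that is already met when the one before it is completed fails the run):
1. all the tiles lie in the tray as one overlapping row, palest at the head bar and darkest last (angle between tile_1_mid's own z axis and vertical between 0.14 and 0.36 rad and y of tile_1_mid in the frame of tray_mid between -0.013 and 0.013 m and angle between the y axis of each of tile_1_mid, tile_2_mid, tile_3_mid, tile_4_mid, tile_5_mid, tile_6_mid and the y axis of tray_mid, either way round below 0.2 rad and z of tile_1_toe in the frame of tray_mid between -0.004 and 0.005 m and x of head_bar in the frame of tile_1_mid above 0.005 m and angle between tile_2_mid's own z axis and vertical between 0.14 and 0.36 rad and y of tile_2_mid in the frame of tray_mid between -0.013 and 0.013 m and z of tile_2_toe in the frame of tray_mid between -0.004 and 0.005 m and x of head_bar in the frame of tile_2_mid above 0.005 m and x of each of tile_2_mid, tile_3_mid, tile_4_mid, tile_5_mid, tile_6_mid in the frame of tile_1_mid below -0.016 m and angle between tile_3_mid's own z axis and vertical between 0.14 and 0.36 rad and y of tile_3_mid in the frame of tray_mid between -0.013 and 0.013 m and z of tile_3_toe in the frame of tray_mid between -0.004 and 0.005 m and x of head_bar in the frame of tile_3_mid above 0.005 m and x of each of tile_3_mid, tile_4_mid, tile_5_mid, tile_6_mid in the frame of tile_2_mid below -0.016 m and angle between tile_4_mid's own z axis and vertical between 0.14 and 0.36 rad and y of tile_4_mid in the frame of tray_mid between -0.013 and 0.013 m and z of tile_4_toe in the frame of tray_mid between -0.004 and 0.005 m and x of head_bar in the frame of tile_4_mid above 0.005 m and x of each of tile_4_mid, tile_5_mid, tile_6_mid in the frame of tile_3_mid below -0.016 m and angle between tile_5_mid's own z axis and vertical between 0.14 and 0.36 rad and y of tile_5_mid in the frame of tray_mid between -0.013 and 0.013 m and z of tile_5_toe in the frame of tray_mid between -0.004 and 0.005 m and x of head_bar in the frame of tile_5_mid above 0.005 m and x of each of tile_5_mid, tile_6_mid in the frame of tile_4_mid below -0.016 m and angle between tile_6_mid's own z axis and vertical between 0.14 and 0.36 rad and y of tile_6_mid in the frame of tray_mid between -0.013 and 0.013 m and z of tile_6_toe in the frame of tray_mid between -0.004 and 0.005 m and x of head_bar in the frame of tile_6_mid above 0.005 m and x of tile_6_mid in the frame of tile_5_mid below -0.016 m), for 0.2 s.
2. the end stop touches the last tile and its clamp knob is pressed down and turned tight (x of tile_6_toe in the frame of stop_face between -0.004 and 0.007 m and value of joint clamp_press above 0.0068 m and value of joint clamp_knob above 1.2 rad), for 0.2 s.
At the end, for the whole second after the job is handed in: Each tile is along the tray (0.2 rad), within 13 mm of its middle line, sloped 0.14 to 0.36 rad, glazed end up to the head bar, toe on the floor (5 mm); palest to darkest, each 16 mm or more behind the paler ones; stop within 5 mm of the last toe; clamp down 6.8 mm or more, turned past 1.2 rad (all of step 1 and all of step 2); the robot touches nothing.
Of tile_2, tile_3, tile_4, tile_5 only 2 to 4 are there at a start; the rules pass over those that are not, and their reading is None.
At some moment in a run one of tile_6 may be knocked a few centimetres aside while the robot is not near it.
It also fails if it takes over 210 s, if anything falls off the work surface, if the arm or the gripper's body presses on something with over 40 N, if the wrist force passes 120 N, or if a joint passes its speed limit or range.

## Working session

There is one attempt and no reset: what is moved stays moved. The work goes in short steps, Python scripts to look and compute and a tool call to move; the robot and the scene stay as the last step left them, time stands still between calls to the robot, and variables do not carry over. Pictures are saved under pics/ and viewed, at most 17 in all, crops included, and the job is handed in when it is done.

Besides the shell and the picture viewer there is one more tool, called after ">>>" by a JSON object that holds its "method" and its "body". step_arm: Moves the arm, as the interface text tells. Its arguments: {"type":"object","properties":{"deltas":{"type":"array","items":{"type":"array"}}},"required":["deltas"]}

```bash
ls; mkdir -p pics; python3 - <<'E'
from workcell import *
import cv2,numpy as np
o=get_obs();print(o)
a=[]
for n in("scene","side","wrist"):
    im=get_image(n);print(n,im["fx"],im["fy"],im["cx"],im["cy"],np.round(im["T"],4).tolist())
    np.savez(f"{n}0.npz",**im)
    cv2.imwrite(f"pics/{n}0.png",cv2.resize(im["pixels"][:,:,::-1],(800,600),interpolation=cv2.INTER_CUBIC))
E
```

```text
pics
{'t': 0.0, 'qpos': array([ 1.19999985e+00,  4.23812458e-01,  1.63069981e+00, -2.20239392e-05,
        1.08852988e+00, -1.90293788e-02]), 'qvel': array([-8.09793344e-04,  1.39668478e-04, -4.69937867e-05,  5.62002307e-04,
        1.57307856e-03, -1.42926065e-04]), 'joint_torque': array([-2.08201105e-03, -5.44632339e+01, -2.73657650e+01,  6.40628370e-02,
        2.28074152e-02, -1.55319681e-04]), 'ee_pos': array([215.15083666, 586.22410986, 221.91553679]), 'orientation': array([-5.49648259e-01, -3.09286963e+00,  2.23949471e-03]), 'ft_force': array([ 0.44264236,  0.03024577, -0.40489078]), 'moment': array([ 0.06370685, -0.03629725,  0.01049949]), 'grasp_force': 0.0, 'width': 87.90911942884217}
scene 481.1676209988567 481.1676209988567 257.17485896822296 190.17020945294212 [[0.6517, -0.3876, 0.652, -513.5115], [-0.7582, -0.3579, 0.5451, -724.7832], [0.022, -0.8495, -0.5271, 917.7201], [0.0, 0.0, 0.0, 1.0]]
side 392.7686460256326 392.7686460256326 257.2798275333692 184.98289453201414 [[0.8535, -0.2543, 0.4549, -31.3093], [-0.5208, -0.3848, 0.762, -740.9631], [-0.0187, -0.8873, -0.4608, 636.1723], [0.0, 0.0, 0.0, 1.0]]
wrist 288.8901705406478 288.8901705406478 251.83234588703806 189.78127352425454 [[0.3448, 0.9058, 0.2464, 148.9772], [0.9387, -0.3323, -0.0919, 610.6463], [-0.0014, 0.263, -0.9648, 384.8865], [0.0, 0.0, 0.0, 1.0]]
```

View pics/scene0.png

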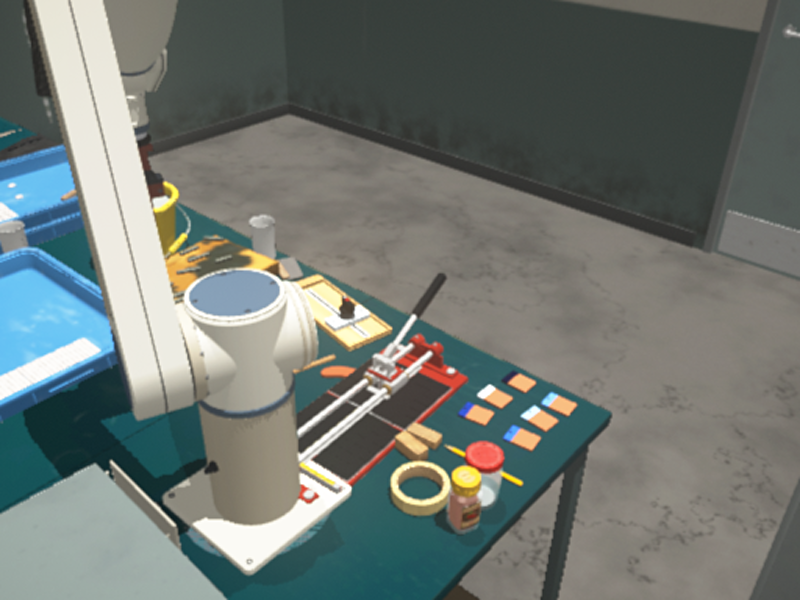

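View pics/side0.png

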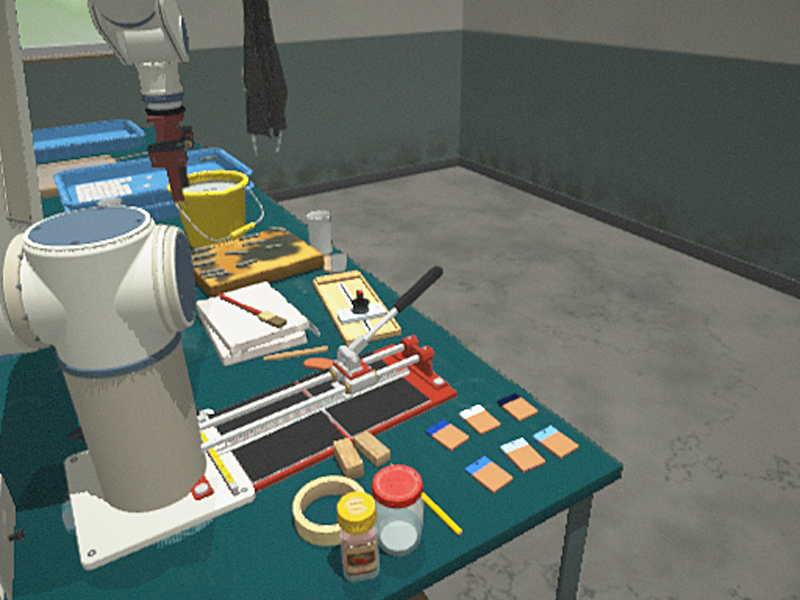

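View pics/wrist0.png

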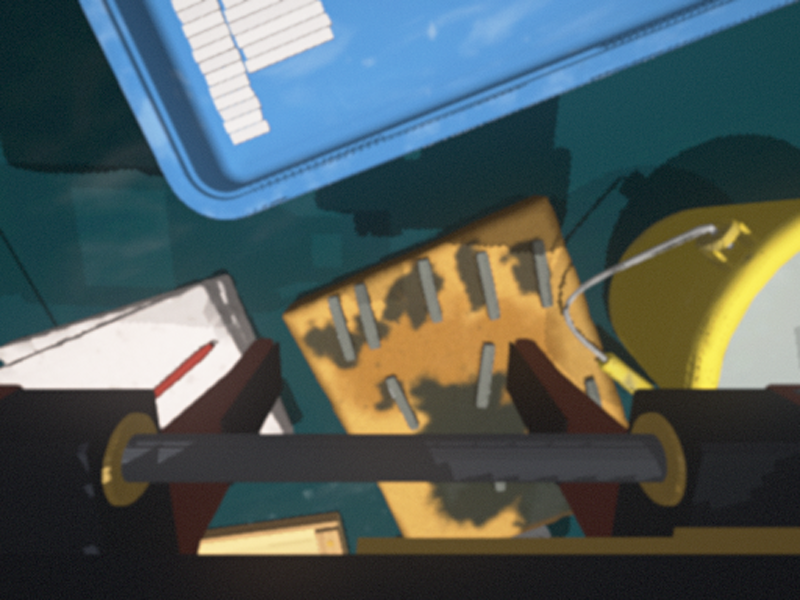

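```bash
cat > h.py <<'E'
import numpy as np,cv2
from scipy.spatial.transform import Rotation as R
def ray(im,u,v,z,s=1.):
    """pixel (u,v) in a picture enlarged by s -> world point on plane z"""
    d=im["T"][:3,:3]@[(u/s-im["cx"])/im["fx"],(v/s-im["cy"])/im["fy"],1]
    o=im["T"][:3,3]; return o+d*(z-o[2])/d[2]
def proj(im,p):
    c=np.linalg.inv(im["T"])@np.r_[p,1]
    return np.array([im["fx"]*c[0]/c[2]+im["cx"],im["fy"]*c[1]/c[2]+im["cy"]])
E
python3 - <<'E'
from h import *
im=np.load("side0.npz");s=1.5625
for u,v in [(447,434),(480,418),(518,406),(489,474),(523,455),(556,441)]: print(ray(im,u,v,6,s).round())
print('tray')
for u,v in [(315,275),(358,270),(402,333),(352,345)]: print(ray(im,u,v,14,s).round())
print('knob',ray(im,361,296,53,s).round())
sc=np.load("scene0.npz")
for u,v in [(478,412),(496,396),(521,381),(523,437),(541,418),(560,404)]: print(ray(sc,u,v,6,s).round())
print('knob',ray(sc,348,305,53,s).round(), 'lever',ray(sc,442,277,205,s).round(),ray(im,438,268,205,s).round())
p=im["pixels"];a=cv2.resize(p[240:320,265:380],None,fx=6,fy=6,interpolation=cv2.INTER_CUBIC)
cv2.imwrite("pics/c1.png",a[:,:,::-1])
b=cv2.resize(p[165:225,190:270],None,fx=9,fy=9,interpolation=cv2.INTER_CUBIC)
cv2.imwrite("pics/c2.png",b[:,:,::-1])
E
```

```text
[ 398. -147.    6.]
[ 463. -144.    6.]
[ 534. -154.    6.]
[ 399. -248.    6.]
[ 465. -244.    6.]
[ 526. -248.    6.]
tray
[451. 459.  14.]
[547. 428.  14.]
[487. 130.  14.]
[386. 145.  14.]
knob [459. 243.  53.]
[ 404. -149.    6.]
[ 465. -147.    6.]
[ 536. -157.    6.]
[ 403. -248.    6.]
[ 468. -245.    6.]
[ 527. -250.    6.]
knob [454. 233.  53.] lever [474.   4. 205.] [482.   3. 205.]
```

View pics/c1.png

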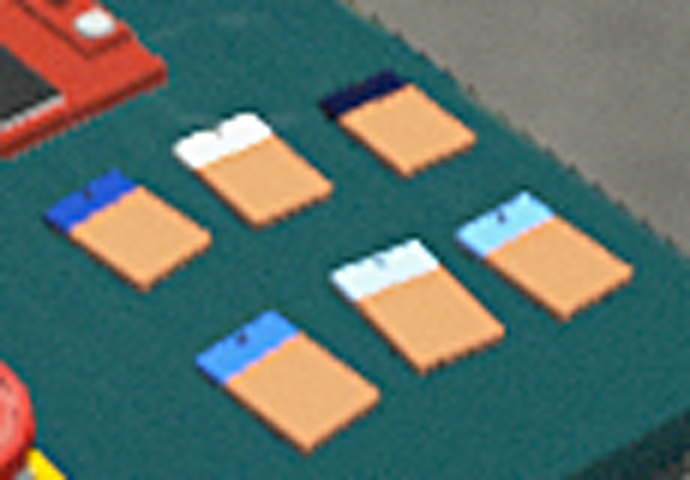

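View pics/c2.png

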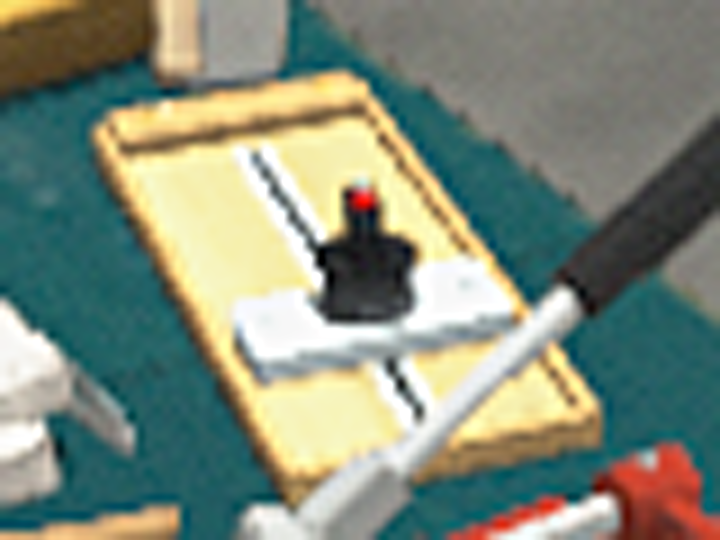

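```bash
cat >> h.py <<'E'
def pose(x,y,z,yaw,tilt=0):
    """yaw: world direction of tool x (deg), tilt: + raises tool x end (deg)"""
    c,s=np.cos(np.radians(yaw)),np.sin(np.radians(yaw))
    M=np.array([[c,s,0],[s,-c,0],[0,0,-1.]])
    return np.array([x,y,z],float),M@R.from_euler('y',tilt,degrees=True).as_matrix()
def plan(calls,p,M):
    """calls: list of lists of (pose args, rows, grip); prints deltas, integrates with rounding; returns last commanded"""
    import json
    for call in calls:
        out=[];n=0
        for a,k,g in call:
            P,Q=pose(*a)
            d=np.round(M.T@(P-p)/300,3)+0; w=np.round(R.from_matrix(M.T@Q).as_rotvec()/1.5,3)+0
            assert abs(d).max()<=1 and abs(w).max()<=1,(a,d,w)
            out.append(f"{k}x "+json.dumps([d.tolist(),w.tolist(),g]));n+=k
        assert n<=20,n
        print(" | ".join(out))
        p,M=p+M@d*300,M@R.from_rotvec(w*1.5).as_matrix()
    np.savez("cmd.npz",p=p,M=M)
def cmd():
    c=np.load("cmd.npz");return c["p"],c["M"]
E
python3 - <<'E'
from h import *
o=R.from_rotvec([-5.49648259e-01, -3.09286963e+00,0]).as_matrix()
yaw=np.degrees(np.arctan2(o[1,0],o[0,0]));print(yaw)
p,M=pose(215.335,586.716,222.675,yaw)
plan([[((340,440,300,120),8,1)],[((455,245,300,78.5),8,1)]],p,M)
E
```

```text
159.84581550269402
8x [[-0.559, -0.316, -0.258], [0.0, 0.0, 0.464], 1]
8x [[-0.754, 0.007, 0.0], [0.0, 0.0, 0.483], 1]
```

>>> {"method": "step_arm", "body": {"deltas": [[[-0.559,-0.316,-0.258],[0,0,0.464],1],[[-0.559,-0.316,-0.258],[0,0,0.464],1],[[-0.559,-0.316,-0.258],[0,0,0.464],1],[[-0.559,-0.316,-0.258],[0,0,0.464],1],[[-0.559,-0.316,-0.258],[0,0,0.464],1],[[-0.559,-0.316,-0.258],[0,0,0.464],1],[[-0.559,-0.316,-0.258],[0,0,0.464],1],[[-0.559,-0.316,-0.258],[0,0,0.464],1]]}}

```text
t: 0.82
ee_pos: [340.1, 439.7, 299.9]
orientation: [-1.57, -2.721, 0.0]
ft_force: [0.1, 0.6, -0.5]
width: 88.0
grasp_force: 0.0
```

>>> {"method": "step_arm", "body": {"deltas": [[[-0.754,0.007,0],[0,0,0.483],1],[[-0.754,0.007,0],[0,0,0.483],1],[[-0.754,0.007,0],[0,0,0.483],1],[[-0.754,0.007,0],[0,0,0.483],1],[[-0.754,0.007,0],[0,0,0.483],1],[[-0.754,0.007,0],[0,0,0.483],1],[[-0.754,0.007,0],[0,0,0.483],1],[[-0.754,0.007,0],[0,0,0.483],1]]}}

```text
t: 1.48
ee_pos: [454.5, 245.3, 299.3]
orientation: [-2.43, -1.99, 0.002]
ft_force: [-0.3, 0.4, 0.6]
width: 87.8
grasp_force: 0.0
```

```bash
cat > look.py <<'E'
import sys
from workcell import *
from h import *
n=sys.argv[1]
o=get_obs();print(o["t"],o["ee_pos"].round(1),o["orientation"].round(3),o["width"].round(1),o["ft_force"].round(1)); print("cmd",cmd()[0].round(1))
im=get_image("wrist");np.savez(n+".npz",**im)
cv2.imwrite(f"pics/{n}.png",cv2.resize(im["pixels"][:,:,::-1],(800,600),interpolation=cv2.INTER_CUBIC))
E
python3 look.py w1
```

```text
Traceback (most recent call last):
  File "look.py", line 5, in <module>
    o=get_obs();print(o["t"],o["ee_pos"].round(1),o["orientation"].round(3),o["width"].round(1),o["ft_force"].round(1)); print("cmd",cmd()[0].round(1))
                                                                            ^^^^^^^^^^^^^^^^
AttributeError: 'float' object has no attribute 'round'
```

```bash
sed -i 's/o\["width"\].round(1)/round(o["width"],1)/' look.py; python3 look.py w1
```

```text
1.4833 [454.5 245.3 299.3] [-2.43e+00 -1.99e+00  2.00e-03] 87.8 [-0.3  0.4  0.6]
cmd [454.9 245.  300.1]
```

View pics/w1.png

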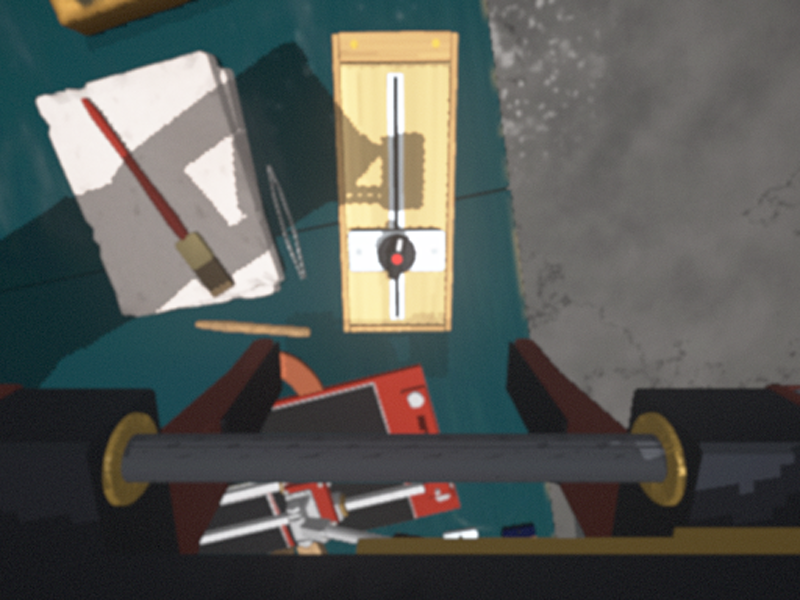

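```bash
python3 - <<'E'
from h import *
im=np.load("w1.npz");p=im["pixels"]
a=cv2.resize(p[138:182,220:288],None,fx=8,fy=8,interpolation=cv2.INTER_CUBIC)
b=cv2.resize(p[14:74,208:300],(544,355),interpolation=cv2.INTER_CUBIC)
cv2.imwrite("pics/c3.png",np.vstack([a,b[:248]])[:,:,::-1])
s=1.5625
H=ray(im,395.5,63,19,s);T=ray(im,397,331,14,s)
for u,v,z in [(333,33,19),(458,33,19),(344,330,14),(450,330,14),(340,63,19),(455,63,19),(396,75,8),(396,318,8),(397,229,22),(348,230,22),(446,230,22),(397,259,60)]: print(u,v,ray(im,u,v,z,s).round(1))
E
```

```text
333 33 [440.8 442.2  19. ]
458 33 [548.3 420.5  19. ]
344 330 [387.1 169.8  14. ]
450 330 [496.3 147.9  14. ]
340 63 [441.3 417.7  19. ]
455 63 [541.9 397.4  19. ]
396 75 [488.8 400.3   8. ]
396 318 [442.9 170.1   8. ]
397 229 [462.4 263.4  22. ]
348 230 [415.6 271.8  22. ]
446 230 [508.9 253.1  22. ]
397 259 [457.8 241.4  60. ]
```

View pics/c3.png

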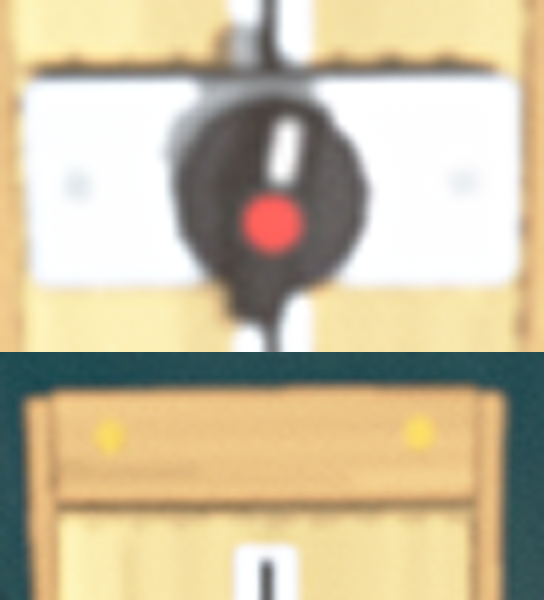

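```bash
cat >> h.py <<'E'
YAW=78.8; TC=np.array([468.1,295.1]); TX=np.array([np.cos(np.radians(YAW)),np.sin(np.radians(YAW))]); TY=np.array([-TX[1],TX[0]])
def tray(x,y=0): return tuple((TC+x*TX+y*TY).round(2))
E
python3 - <<'E'
from h import *
a=tray(-54.5);b=tray(-80);c=tray(-104.5)
plan([[((*a,100,68),7,1),((*a,46,68),4,1),((*a,46,68),6,-1)],
[((*b,46,68),4,-1),((*c,46,68),6,-1),((*c,46,68),5,.2)],
[((*c,300,68),9,.6)],[((460,0,300,80),9,.6)],[((467,-230,300,80),9,.6)]],*cmd())
E
```

```text
7x [[-0.009, 0.011, 0.667], [0.0, 0.0, 0.122], 1] | 4x [[-0.009, 0.011, 0.847], [0.0, 0.0, 0.122], 1] | 6x [[-0.009, 0.011, 0.847], [0.0, 0.0, 0.122], -1]
4x [[-0.084, 0.016, 0.0], [0.0, 0.0, 0.0], -1] | 6x [[-0.164, 0.031, 0.0], [0.0, 0.0, 0.0], -1] | 5x [[-0.164, 0.031, 0.0], [0.0, 0.0, 0.0], 0.2]
9x [[0.0, 0.0, -0.847], [0.0, 0.0, 0.0], 0.6]
9x [[-0.58, 0.279, 0.0], [0.0, 0.0, -0.14], 0.6]
9x [[-0.751, 0.156, 0.0], [0.0, 0.0, 0.0], 0.6]
```

>>> {"method": "step_arm", "body": {"deltas": [[[-0.009,0.011,0.667],[0,0,0.122],1],[[-0.009,0.011,0.667],[0,0,0.122],1],[[-0.009,0.011,0.667],[0,0,0.122],1],[[-0.009,0.011,0.667],[0,0,0.122],1],[[-0.009,0.011,0.667],[0,0,0.122],1],[[-0.009,0.011,0.667],[0,0,0.122],1],[[-0.009,0.011,0.75],[0,0,0.122],1],[[-0.009,0.011,0.82],[0,0,0.122],1],[[-0.009,0.011,0.847],[0,0,0.122],1],[[-0.009,0.011,0.847],[0,0,0.122],1],[[-0.009,0.011,0.847],[0,0,0.122],-1],[[-0.009,0.011,0.847],[0,0,0.122],-1],[[-0.009,0.011,0.847],[0,0,0.122],-1],[[-0.009,0.011,0.847],[0,0,0.122],-1],[[-0.009,0.011,0.847],[0,0,0.122],-1],[[-0.009,0.011,0.847],[0,0,0.122],-1],[[-0.009,0.011,0.847],[0,0,0.122],-1],[[-0.009,0.011,0.847],[0,0,0.122],-1]]}}

```text
t: 3.03
ee_pos: [457.7, 241.7, 46.1]
orientation: [-2.605, -1.756, -0.0]
ft_force: [0.2, -1.3, 0.6]
width: 38.0
grasp_force: 0.0
```

>>> {"method": "step_arm", "body": {"deltas": [[[0,0,0],[0,0,0],-1],[[0,0,0],[0,0,0],-1],[[0,0,0],[0,0,0],-1],[[0,0,0],[0,0,0],-1],[[0,0,0],[0,0,0],-1],[[0,0,0],[0,0,0],-1]]}}

```text
t: 3.53
ee_pos: [456.0, 241.4, 45.6]
orientation: [-2.604, -1.756, 0.005]
ft_force: [-5.1, 1.4, 0.9]
width: 11.7
grasp_force: 30.0
```

>>> {"method": "step_arm", "body": {"deltas": [[[-0.025,0,0],[0,0,0],-1],[[-0.05,0.005,0],[0,0,0],-1],[[-0.075,0.01,0],[0,0,0],-1],[[-0.1,0.014,0],[0,0,0],-1],[[-0.125,0.019,0],[0,0,0],-1],[[-0.145,0.023,0],[0,0,0],-1],[[-0.158,0.025,0],[0,0,0],-1],[[-0.158,0.025,0],[0,0,0],-1],[[-0.158,0.025,0],[0,0,0],-1]]}}

```text
t: 4.28
ee_pos: [446.9, 194.4, 46.0]
orientation: [2.605, 1.755, -0.0]
ft_force: [0.4, -1.4, -1.1]
width: 11.9
grasp_force: 30.0
```

```bash
sed -i 's/468.1,295.1/466.7,295.4/' h.py; python3 - <<'E'
from h import *
p,M=cmd()
p,M=pose(457.5,241.6,46,68); p=p+M@[-.158*300,.025*300,0]; print(p)
c=p[:2]
plan([[((*c,46,68),3,.2),((*c,300,68),9,.6)],[((460,0,300,80),9,.6)],[((467,-230,300,80),9,.6)]],p,M)
E
```

```text
[446.69752638 194.84193584  46.        ]
3x [[0.0, 0.0, 0.0], [0.0, 0.0, 0.0], 0.2] | 9x [[0.0, 0.0, -0.847], [0.0, 0.0, 0.0], 0.6]
9x [[-0.586, 0.284, 0.0], [0.0, 0.0, -0.14], 0.6]
9x [[-0.751, 0.156, 0.0], [0.0, 0.0, 0.0], 0.6]
```

>>> {"method": "step_arm", "body": {"deltas": [[[0,0,0],[0,0,0],0.2],[[0,0,0],[0,0,0],0.2],[[0,0,0],[0,0,0],0.2],[[0,0,0],[0,0,0],0.2],[[0,0,-0.847],[0,0,0],0.6],[[0,0,-0.847],[0,0,0],0.6],[[0,0,-0.847],[0,0,0],0.6],[[0,0,-0.847],[0,0,0],0.6],[[0,0,-0.847],[0,0,0],0.6],[[0,0,-0.847],[0,0,0],0.6],[[0,0,-0.847],[0,0,0],0.6],[[0,0,-0.847],[0,0,0],0.6]]}}

```text
t: 5.28
ee_pos: [448.2, 195.7, 303.1]
orientation: [2.604, 1.756, 0.01]
ft_force: [-0.4, 0.1, -0.7]
width: 70.2
grasp_force: 0.0
```

>>> {"method": "step_arm", "body": {"deltas": [[[-0.586,0.284,0],[0,0,-0.14],0.6],[[-0.586,0.284,0],[0,0,-0.14],0.6],[[-0.586,0.284,0],[0,0,-0.14],0.6],[[-0.586,0.284,0],[0,0,-0.14],0.6],[[-0.586,0.284,0],[0,0,-0.14],0.6],[[-0.586,0.284,0],[0,0,-0.14],0.6]]}}

```text
t: 5.78
ee_pos: [458.8, -4.5, 298.0]
orientation: [-2.41, -2.014, 0.006]
ft_force: [0.3, 0.1, 0.1]
width: 70.2
grasp_force: 0.0
```

>>> {"method": "step_arm", "body": {"deltas": [[[-0.751,0.156,0],[0,0,0],0.6],[[-0.751,0.156,0],[0,0,0],0.6],[[-0.751,0.156,0],[0,0,0],0.6],[[-0.751,0.156,0],[0,0,0],0.6],[[-0.751,0.156,0],[0,0,0],0.6],[[-0.751,0.156,0],[0,0,0],0.6],[[-0.751,0.156,0],[0,0,0],0.6],[[-0.751,0.156,0],[0,0,0],0.6]]}}

```text
t: 6.45
ee_pos: [465.9, -230.0, 297.9]
orientation: [-2.406, -2.014, 0.002]
ft_force: [-0.5, -0.1, 0.6]
width: 70.3
grasp_force: 0.0
```

```bash
python3 look.py w2
```

```text
6.45 [ 465.9 -230.   297.9] [-2.406e+00 -2.014e+00  2.000e-03] 70.3 [-0.5 -0.1  0.6]
cmd [ 466.9 -230.1  300.1]
```

View pics/w2.png

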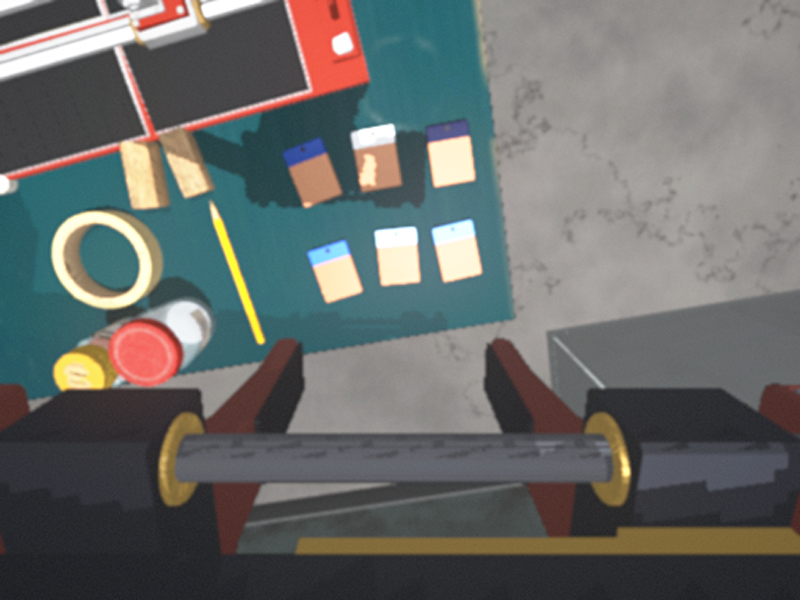

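```bash
python3 - <<'E'
from h import *
im=np.load("w2.npz");p=im["pixels"]
a=cv2.resize(p[74:198,178:312],None,fx=4.8,fy=4.8,interpolation=cv2.INTER_CUBIC)
cv2.imwrite("pics/c4.png",a[:,:,::-1])
E
```

```text
(no output)
```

View pics/c4.png

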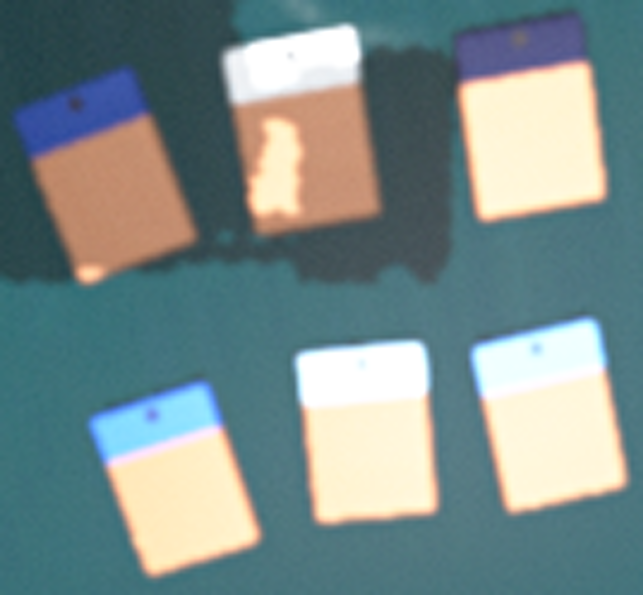

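```bash
python3 - <<'E'
from h import *
im=np.load("w2.npz")
C={5:[(15,110),(132,68),(197,240),(83,283)],1:[(222,48),(357,25),(381,213),(257,236)],6:[(455,33),(580,12),(607,198),(480,221)],4:[(89,417),(208,382),(261,541),(150,577)],2:[(296,353),(428,342),(438,513),(315,523)],3:[(471,349),(600,319),(627,487),(509,514)]}
for k in sorted(C):
    q=np.array([ray(im,178+(u+.5)/4.8-.5,74+(v+.5)/4.8-.5,6)[:2] for u,v in C[k]])
    ax=(q[0]+q[1]-q[2]-q[3])/2; ay=(q[1]+q[2]-q[0]-q[3])/2
    print(k,q.mean(0).round(1),np.degrees(np.arctan2(ax[1],ax[0])).round(1),np.degrees(np.arctan2(ay[1],ay[0])+np.pi/2).round(1),np.linalg.norm(ax).round(1),np.linalg.norm(ay).round(1))
E
```

```text
1 [ 465.2 -142.3] 88.6 89.5 57.1 41.3
2 [ 468.6 -240.3] 84.8 84.7 57.4 42.4
3 [ 528.9 -245.7] 92.8 93.1 57.0 41.6
4 [ 402.5 -244.5] 97.4 97.2 57.2 40.8
5 [ 401.2 -144.5] 99.3 99.1 55.8 39.4
6 [ 535.7 -150.5] 90.0 89.4 56.7 39.7
```

```bash
cat >> h.py <<'E'
def cycle(x,y,yaw,toe,nxt,o=.2,dz=0,zp=18.2,ly=0):
    """pick tile at x,y,yaw; place with toe at tray x=toe; go over nxt (x,y,yaw)"""
    P=tray(toe+26.6,ly); m=(450,60,250,YAW); up=tray(toe+26.6-8,ly)
    plan([[((x,y,60,yaw),6,o),((x,y,16,yaw),2,o),((x,y,2.5,yaw),4,o),((x,y,2.5,yaw),5,-.3)],
    [((x,y,40,yaw),3,-.3),((x,y,250,yaw),6,-.3),((460,(y+60)/2,250,YAW),7,-.3)],
    [((*tray(0),250,YAW,6),10,-.3)],
    [((*P,60,YAW,13),6,-.3),((*P,27,YAW,13),2,-.3),((*P,zp,YAW,13),4,-.3),((*P,zp,YAW,13),4,.08)],
    [((*up,zp+35,YAW,13),4,.08),((*up,250,YAW,0),7,.2)],
    [((455,60,250,YAW),9,.2)],[((nxt[0],nxt[1],200,nxt[2]),10,.2)]],*cmd())
E
python3 - <<'E'
from h import *
cycle(465.2,-142.3,89,70,(468.6,-240.3,84.8))
E
```

```text
6x [[0.287, -0.056, 0.8], [0.0, 0.0, -0.104], 0.2] | 2x [[0.287, -0.056, 0.947], [0.0, 0.0, -0.104], 0.2] | 4x [[0.287, -0.056, 0.992], [0.0, 0.0, -0.104], 0.2] | 5x [[0.287, -0.056, 0.992], [0.0, 0.0, -0.104], -0.3]
3x [[0.0, 0.0, -0.125], [0.0, 0.0, 0.0], -0.3] | 6x [[0.0, 0.0, -0.825], [0.0, 0.0, 0.0], -0.3] | 7x [[0.337, -0.024, -0.825], [0.0, 0.0, 0.118], -0.3]Traceback (most recent call last):
  File "<stdin>", line 2, in <module>
  File "h.py", line 36, in cycle
    plan([[((x,y,60,yaw),6,o),((x,y,16,yaw),2,o),((x,y,2.5,yaw),4,o),((x,y,2.5,yaw),5,-.3)],
    ~~~~^^^^^^^^^^^^^^^^^^^^^^^^^^^^^^^^^^^^^^^^^^^^^^^^^^^^^^^^^^^^^^^^^^^^^^^^^^^^^^^^^^^^
    [((x,y,40,yaw),3,-.3),((x,y,250,yaw),6,-.3),((460,(y+60)/2,250,YAW),7,-.3)],
    ^^^^^^^^^^^^^^^^^^^^^^^^^^^^^^^^^^^^^^^^^^^^^^^^^^^^^^^^^^^^^^^^^^^^^^^^^^^^
    ...<2 lines>...
    [((*up,zp+35,YAW,13),4,.08),((*up,250,YAW,0),7,.2)],
    ^^^^^^^^^^^^^^^^^^^^^^^^^^^^^^^^^^^^^^^^^^^^^^^^^^^^
    [((455,60,250,YAW),9,.2)],[((nxt[0],nxt[1],200,nxt[2]),10,.2)]],*cmd())
    ^^^^^^^^^^^^^^^^^^^^^^^^^^^^^^^^^^^^^^^^^^^^^^^^^^^^^^^^^^^^^^^^^^^^^^^
  File "h.py", line 23, in plan
    assert abs(d).max()<=1 and abs(w).max()<=1,(a,d,w)
           ^^^^^^^^^^^^^^^^^^^^^^^^^^^^^^^^^^^
AssertionError: ((np.float64(466.7), np.float64(295.4), 250, 78.8, 6), array([ 1.105, -0.195,  0.   ]), array([0.  , 0.07, 0.  ]))
```

```bash
python3 - <<'E'
s=open('h.py').read()
s=s.replace("((460,(y+60)/2,250,YAW),7,-.3)","((460,20,250,YAW),7,-.3)").replace("[((455,60,250,YAW),9,.2)],[((nxt[0],nxt[1],200,nxt[2]),10,.2)]]","[((455,110,250,YAW),8,.2)],[((nxt[0],-150,250,nxt[2]),8,.2)]]")
open('h.py','w').write(s)
from h import *
cycle(465.2,-142.3,89,70,(468.6,-240.3,84.8))
E
```

```text
6x [[0.287, -0.056, 0.8], [0.0, 0.0, -0.104], 0.2] | 2x [[0.287, -0.056, 0.947], [0.0, 0.0, -0.104], 0.2] | 4x [[0.287, -0.056, 0.992], [0.0, 0.0, -0.104], 0.2] | 5x [[0.287, -0.056, 0.992], [0.0, 0.0, -0.104], -0.3]
3x [[0.0, 0.0, -0.125], [0.0, 0.0, 0.0], -0.3] | 6x [[0.0, 0.0, -0.825], [0.0, 0.0, 0.0], -0.3] | 7x [[0.541, -0.027, -0.825], [0.0, 0.0, 0.118], -0.3]
10x [[0.905, -0.156, 0.0], [0.0, 0.07, 0.0], -0.3]
6x [[0.254, 0.0, 0.664], [0.0, 0.081, 0.0], -0.3] | 2x [[0.242, 0.0, 0.773], [0.0, 0.081, 0.0], -0.3] | 4x [[0.239, 0.0, 0.802], [0.0, 0.081, 0.0], -0.3] | 4x [[0.239, 0.0, 0.802], [0.0, 0.081, 0.0], 0.08]
4x [[0.0, 0.0, -0.12], [0.0, 0.0, 0.0], 0.08] | 7x [[0.147, 0.0, -0.759], [0.0, -0.151, 0.0], 0.2]
8x [[-0.909, 0.081, 0.0], [0.0, 0.0, 0.0], 0.2]
8x [[-0.841, 0.213, 0.0], [0.0, 0.0, -0.069], 0.2]
```

>>> {"method": "step_arm", "body": {"deltas": [[[0.287,-0.056,0.8],[0,0,-0.104],0.2],[[0.287,-0.056,0.8],[0,0,-0.104],0.2],[[0.287,-0.056,0.8],[0,0,-0.104],0.2],[[0.287,-0.056,0.8],[0,0,-0.104],0.2],[[0.287,-0.056,0.8],[0,0,-0.104],0.2],[[0.287,-0.056,0.8],[0,0,-0.104],0.2],[[0.287,-0.056,0.8],[0,0,-0.104],0.2],[[0.287,-0.056,0.92],[0,0,-0.104],0.2],[[0.287,-0.056,0.96],[0,0,-0.104],0.2],[[0.287,-0.056,0.98],[0,0,-0.104],0.2],[[0.287,-0.056,0.992],[0,0,-0.104],0.2],[[0.287,-0.056,0.992],[0,0,-0.104],0.2],[[0.287,-0.056,0.992],[0,0,-0.104],-0.3],[[0.287,-0.056,0.992],[0,0,-0.104],-0.3],[[0.287,-0.056,0.992],[0,0,-0.104],-0.3],[[0.287,-0.056,0.992],[0,0,-0.104],-0.3],[[0.287,-0.056,0.992],[0,0,-0.104],-0.3],[[0.287,-0.056,0.992],[0,0,-0.104],-0.3]]}}

```text
t: 8.0
ee_pos: [466.0, -142.6, 3.7]
orientation: [2.241, 2.199, 0.002]
ft_force: [-1.0, 1.0, 8.4]
width: 39.4
grasp_force: 30.0
```

>>> {"method": "step_arm", "body": {"deltas": [[[0,0,-0.02],[0,0,0],-0.3],[[0,0,-0.06],[0,0,0],-0.3],[[0,0,-0.125],[0,0,0],-0.3],[[0,0,-0.825],[0,0,0],-0.3],[[0,0,-0.825],[0,0,0],-0.3],[[0,0,-0.825],[0,0,0],-0.3],[[0,0,-0.825],[0,0,0],-0.3],[[0,0,-0.825],[0,0,0],-0.3],[[0,0,-0.825],[0,0,0],-0.3],[[0.541,-0.027,-0.825],[0,0,0.118],-0.3],[[0.541,-0.027,-0.825],[0,0,0.118],-0.3],[[0.541,-0.027,-0.825],[0,0,0.118],-0.3],[[0.541,-0.027,-0.825],[0,0,0.118],-0.3],[[0.541,-0.027,-0.825],[0,0,0.118],-0.3],[[0.541,-0.027,-0.825],[0,0,0.118],-0.3]]}}

```text
t: 9.25
ee_pos: [459.5, 22.1, 250.0]
orientation: [2.423, 1.999, -0.0]
ft_force: [-0.3, -0.1, -0.4]
width: 39.1
grasp_force: 30.0
```

```bash
python3 look.py w3
```

```text
9.25 [459.5  22.1 250. ] [ 2.423  1.999 -0.   ] 39.1 [-0.3 -0.1 -0.4]
cmd [ 468.7 -150.   250. ]
```

View pics/w3.png

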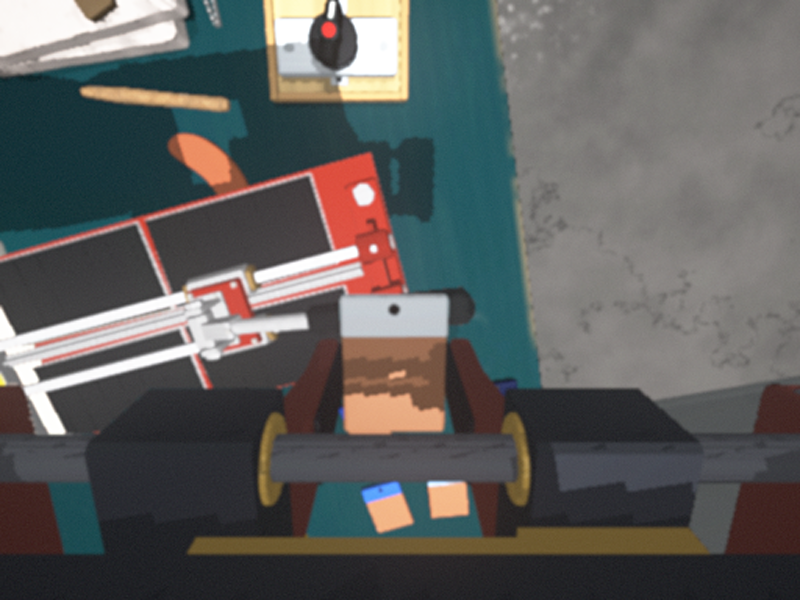

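```bash
python3 - <<'E'
from h import *
im=np.load("w3.npz");s=1.5625
for z in(252,254):
    q=[ray(im,u+.3,v+.3,z,s)[:2]-[459.5,22.1] for u,v in[(341,295),(448,295),(444,432),(345,432)]]
    print([(round(float(a@TX),1),round(float(a@TY),1)) for a in q])
E
```

```text
[(28.0, 18.2), (28.1, -21.4), (-29.0, -21.8), (-29.1, 18.0)]
[(28.5, 17.9), (28.7, -21.1), (-27.7, -21.6), (-27.9, 17.8)]
```

>>> {"method": "step_arm", "body": {"deltas": [[[0.905,-0.156,0],[0,0.07,0],-0.3],[[0.905,-0.156,0],[0,0.07,0],-0.3],[[0.905,-0.156,0],[0,0.07,0],-0.3],[[0.905,-0.156,0],[0,0.07,0],-0.3],[[0.905,-0.156,0],[0,0.07,0],-0.3],[[0.905,-0.156,0],[0,0.07,0],-0.3],[[0.905,-0.156,0],[0,0.07,0],-0.3],[[0.905,-0.156,0],[0,0.07,0],-0.3],[[0.905,-0.156,0],[0,0.07,0],-0.3]]}}

```text
t: 10.05
ee_pos: [467.3, 295.2, 249.5]
orientation: [-2.374, -1.951, -0.123]
ft_force: [0.5, 0.1, -0.9]
width: 38.9
grasp_force: 30.0
```

>>> {"method": "step_arm", "body": {"deltas": [[[0.254,0,0.664],[0,0.081,0],-0.3],[[0.254,0,0.664],[0,0.081,0],-0.3],[[0.254,0,0.664],[0,0.081,0],-0.3],[[0.254,0,0.664],[0,0.081,0],-0.3],[[0.254,0,0.664],[0,0.081,0],-0.3],[[0.254,0,0.664],[0,0.081,0],-0.3],[[0.245,0,0.74],[0,0.081,0],-0.3],[[0.242,0,0.773],[0,0.081,0],-0.3],[[0.241,0,0.785],[0,0.081,0],-0.3],[[0.24,0,0.795],[0,0.081,0],-0.3],[[0.239,0,0.802],[0,0.081,0],-0.3],[[0.239,0,0.802],[0,0.081,0],-0.3],[[0.239,0,0.802],[0,0.081,0],-0.3]]}}

```text
t: 11.13
ee_pos: [486.3, 390.4, 19.5]
orientation: [-2.308, -1.895, -0.265]
ft_force: [0.2, 0.4, -0.4]
width: 39.0
grasp_force: 30.0
```

>>> {"method": "step_arm", "body": {"deltas": [[[0,0,0],[0,0,0],0.08],[[0,0,0],[0,0,0],0.08],[[0,0,0],[0,0,0],0.08],[[0,0,-0.02],[0,0,0],0.08],[[0,0,-0.06],[0,0,0],0.08],[[0,0,-0.12],[0,0,0],0.08],[[0,0,-0.12],[0,0,0],0.08],[[0.147,0,-0.759],[0,-0.151,0],0.2],[[0.147,0,-0.759],[0,-0.151,0],0.2],[[0.147,0,-0.759],[0,-0.151,0],0.2],[[0.147,0,-0.759],[0,-0.151,0],0.2],[[0.147,0,-0.759],[0,-0.151,0],0.2],[[0.147,0,-0.759],[0,-0.151,0],0.2],[[0.147,0,-0.759],[0,-0.151,0],0.2]]}}

```text
t: 12.3
ee_pos: [485.3, 383.3, 253.3]
orientation: [2.427, 1.994, 0.01]
ft_force: [0.4, 0.0, -0.3]
width: 52.4
grasp_force: 0.0
```

>>> {"method": "step_arm", "body": {"deltas": [[[-0.909,0.081,0],[0,0,0],0.2],[[-0.909,0.081,0],[0,0,0],0.2],[[-0.909,0.081,0],[0,0,0],0.2],[[-0.909,0.081,0],[0,0,0],0.2],[[-0.909,0.081,0],[0,0,0],0.2],[[-0.909,0.081,0],[0,0,0],0.2],[[-0.909,0.081,0],[0,0,0],0.2],[[-0.909,0.081,0],[0,0,0],0.2]]}}

```text
t: 12.97
ee_pos: [452.7, 106.1, 248.3]
orientation: [-2.43, -1.989, 0.006]
ft_force: [0.1, -0.4, 0.2]
width: 52.4
grasp_force: 0.0
```

```bash
python3 look.py w4; python3 - <<'E'
from h import *
p=np.load("w4.npz")["pixels"];cv2.imwrite("pics/c5.png",cv2.resize(p[0:140,180:330],None,fx=4,fy=4,interpolation=cv2.INTER_CUBIC)[:,:,::-1])
E
```

```text
12.9667 [452.7 106.1 248.3] [-2.43  -1.989  0.006] 52.4 [ 0.1 -0.4  0.2]
cmd [ 468.7 -150.   250. ]
```

View pics/c5.png

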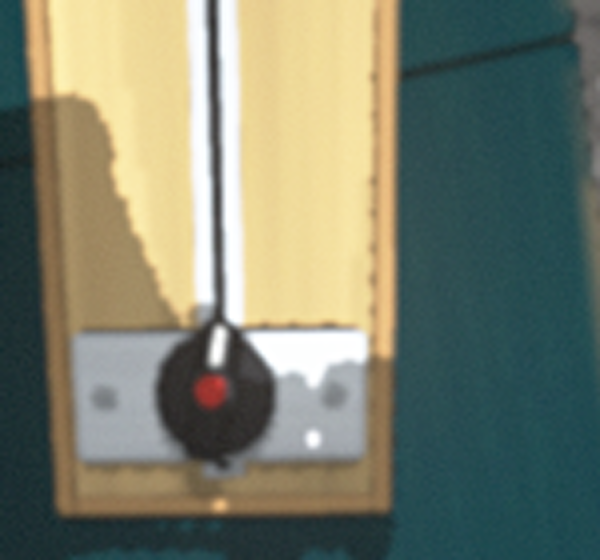

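```bash
sed -i 's/y,2.5,yaw/y,3.5,yaw/g; s/zp=18.2/zp=17.8/' h.py; python3 - <<'E'
from h import *
cycle(467.3,-240.3,84.8,44,(528,-245.7,92.8),o=.08)
E
```

```text
6x [[-0.3, 0.023, 0.633], [0.0, 0.0, 0.0], 0.08] | 2x [[-0.3, 0.023, 0.78], [0.0, 0.0, 0.0], 0.08] | 4x [[-0.3, 0.023, 0.822], [0.0, 0.0, 0.0], 0.08] | 5x [[-0.3, 0.023, 0.822], [0.0, 0.0, 0.0], -0.3]
3x [[0.0, 0.0, -0.122], [0.0, 0.0, 0.0], -0.3] | 6x [[0.0, 0.0, -0.822], [0.0, 0.0, 0.0], -0.3] | 7x [[0.862, -0.104, -0.822], [0.0, 0.0, 0.069], -0.3]
10x [[0.905, -0.156, 0.0], [0.0, 0.07, 0.0], -0.3]
6x [[0.167, 0.0, 0.655], [0.0, 0.081, 0.0], -0.3] | 2x [[0.156, 0.0, 0.764], [0.0, 0.081, 0.0], -0.3] | 4x [[0.152, 0.0, 0.794], [0.0, 0.081, 0.0], -0.3] | 4x [[0.152, 0.0, 0.794], [0.0, 0.081, 0.0], 0.08]
4x [[0.001, 0.0, -0.119], [0.0, 0.0, 0.0], 0.08] | 7x [[0.148, 0.0, -0.76], [0.0, -0.151, 0.0], 0.2]
8x [[-0.822, 0.082, 0.0], [0.0, 0.0, 0.0], 0.2]
8x [[-0.803, 0.406, 0.0], [0.0, 0.0, -0.163], 0.2]
```

>>> {"method": "step_arm", "body": {"deltas": [[[-0.841,0.213,0],[0,0,-0.069],0.2],[[-0.841,0.213,0],[0,0,-0.069],0.2],[[-0.841,0.213,0],[0,0,-0.069],0.2],[[-0.841,0.213,0],[0,0,-0.069],0.2],[[-0.841,0.213,0],[0,0,-0.069],0.2],[[-0.841,0.213,0],[0,0,-0.069],0.2],[[-0.841,0.213,0],[0,0,-0.069],0.2],[[-0.841,0.213,0],[0,0,-0.069],0.2]]}}

```text
t: 13.68
ee_pos: [468.8, -151.6, 249.0]
orientation: [-2.324, -2.112, 0.001]
ft_force: [0.1, -0.3, -0.3]
width: 52.8
grasp_force: 0.0
```

>>> {"method": "step_arm", "body": {"deltas": [[[-0.3,0.023,0.633],[0,0,0],0.08],[[-0.3,0.023,0.633],[0,0,0],0.08],[[-0.3,0.023,0.633],[0,0,0],0.08],[[-0.3,0.023,0.633],[0,0,0],0.08],[[-0.3,0.023,0.633],[0,0,0],0.08],[[-0.3,0.023,0.633],[0,0,0],0.08],[[-0.3,0.023,0.633],[0,0,0],0.08],[[-0.3,0.023,0.74],[0,0,0],0.08],[[-0.3,0.023,0.78],[0,0,0],0.08],[[-0.3,0.023,0.805],[0,0,0],0.08],[[-0.3,0.023,0.822],[0,0,0],0.08],[[-0.3,0.023,0.822],[0,0,0],0.08],[[-0.3,0.023,0.822],[0,0,0],0.08],[[-0.3,0.023,0.822],[0,0,0],-0.3],[[-0.3,0.023,0.822],[0,0,0],-0.3],[[-0.3,0.023,0.822],[0,0,0],-0.3],[[-0.3,0.023,0.822],[0,0,0],-0.3],[[-0.3,0.023,0.822],[0,0,0],-0.3]]}}

```text
t: 15.18
ee_pos: [467.9, -240.4, 4.4]
orientation: [2.321, 2.116, 0.001]
ft_force: [0.1, 2.1, 7.1]
width: 38.9
grasp_force: 30.0
```

>>> {"method": "step_arm", "body": {"deltas": [[[0,0,-0.02],[0,0,0],-0.3],[[0,0,-0.06],[0,0,0],-0.3],[[0,0,-0.122],[0,0,0],-0.3],[[0,0,-0.822],[0,0,0],-0.3],[[0,0,-0.822],[0,0,0],-0.3],[[0,0,-0.822],[0,0,0],-0.3],[[0,0,-0.822],[0,0,0],-0.3],[[0,0,-0.822],[0,0,0],-0.3],[[0,0,-0.822],[0,0,0],-0.3],[[0.862,-0.104,-0.822],[0,0,0.069],-0.3],[[0.862,-0.104,-0.822],[0,0,0.069],-0.3],[[0.862,-0.104,-0.822],[0,0,0.069],-0.3],[[0.862,-0.104,-0.822],[0,0,0.069],-0.3],[[0.862,-0.104,-0.822],[0,0,0.069],-0.3],[[0.862,-0.104,-0.822],[0,0,0.069],-0.3],[[0.862,-0.104,-0.822],[0,0,0.069],-0.3],[[0.862,-0.104,-0.822],[0,0,0.069],-0.3]]}}

```text
t: 16.6
ee_pos: [459.3, 22.6, 250.4]
orientation: [2.423, 1.999, 0.001]
ft_force: [-0.7, -0.3, -0.5]
width: 38.7
grasp_force: 30.0
```

>>> {"method": "step_arm", "body": {"deltas": [[[0.905,-0.156,0],[0,0.07,0],-0.3],[[0.905,-0.156,0],[0,0.07,0],-0.3],[[0.905,-0.156,0],[0,0.07,0],-0.3],[[0.905,-0.156,0],[0,0.07,0],-0.3],[[0.905,-0.156,0],[0,0.07,0],-0.3],[[0.905,-0.156,0],[0,0.07,0],-0.3],[[0.905,-0.156,0],[0,0.07,0],-0.3],[[0.905,-0.156,0],[0,0.07,0],-0.3],[[0.905,-0.156,0],[0,0.07,0],-0.3],[[0.905,-0.156,0],[0,0.07,0],-0.3]]}}

```text
t: 17.43
ee_pos: [466.9, 294.1, 249.7]
orientation: [-2.375, -1.95, -0.123]
ft_force: [0.6, 0.0, -0.8]
width: 39.2
grasp_force: 30.0
```

```bash
python3 look.py w5; python3 - <<'E'
from h import *
p=np.load("w5.npz")["pixels"];cv2.imwrite("pics/c6.png",cv2.resize(p[0:290,150:380],None,fx=2,fy=2,interpolation=cv2.INTER_CUBIC)[:,:,::-1])
E
```

```text
17.4333 [466.9 294.1 249.7] [-2.375 -1.95  -0.123] 39.2 [ 0.6  0.  -0.8]
cmd [ 527.9 -149.9  250.1]
```

View pics/c6.png

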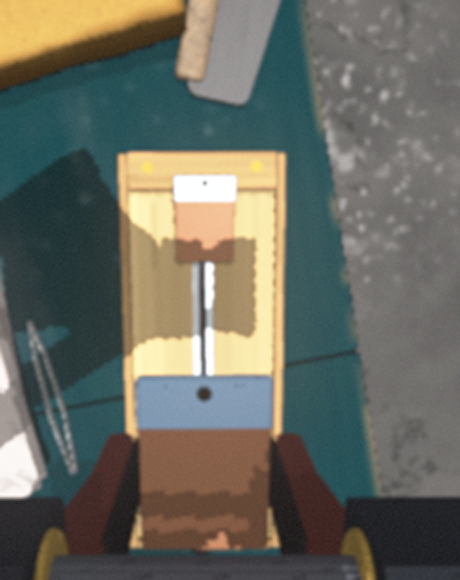

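```bash
python3 - <<'E'
from h import *
im=np.load("w5.npz")
f=lambda u,v,z:(lambda a:(round(float(a@TX),1),round(float(a@TY),1)))(ray(im,150+u/2,v/2,z)[:2]-TC)
print("toe",f(176,262,14),f(236,262,14),"top",f(174,175,27),f(236,175,27),"bar",f(130,188,19),f(277,188,19),"back",f(118,153,19),f(286,153,19))
E
```

```text
toe (68.7, 17.4) (68.7, -23.9) top (123.7, 17.6) (123.6, -22.7) bar (116.8, 47.4) (116.7, -50.5) back (139.0, 54.8) (138.9, -56.0)
```

```bash
python3 - <<'E'
from h import *
print(3);cycle(528,-245.7,92.8,18,(401.5,-244.5,97.3),o=.2,ly=1)
print(4);cycle(401.5,-244.5,97.3,-8,(400.5,-144.5,99.2),o=.2,ly=1)
print(5);cycle(400.5,-144.5,99.2,-34,(500,-150,85),o=.2,ly=1)
E
```

```text
3
6x [[-0.319, -0.015, 0.634], [0.0, 0.0, 0.0], 0.2] | 2x [[-0.319, -0.015, 0.78], [0.0, 0.0, 0.0], 0.2] | 4x [[-0.319, -0.015, 0.822], [0.0, 0.0, 0.0], 0.2] | 5x [[-0.319, -0.015, 0.822], [0.0, 0.0, 0.0], -0.3]
3x [[0.0, 0.0, -0.122], [0.0, 0.0, 0.0], -0.3] | 6x [[0.0, 0.0, -0.822], [0.0, 0.0, 0.0], -0.3] | 7x [[0.896, -0.183, -0.822], [0.0, 0.0, 0.163], -0.3]
10x [[0.905, -0.156, 0.0], [0.0, 0.07, 0.0], -0.3]
6x [[0.081, -0.003, 0.646], [0.0, 0.081, 0.0], -0.3] | 2x [[0.07, -0.003, 0.755], [0.0, 0.081, 0.0], -0.3] | 4x [[0.066, -0.003, 0.786], [0.0, 0.081, 0.0], -0.3] | 4x [[0.066, -0.003, 0.786], [0.0, 0.081, 0.0], 0.08]
4x [[0.001, 0.0, -0.12], [0.0, 0.0, 0.0], 0.08] | 7x [[0.148, 0.0, -0.761], [0.0, -0.151, 0.0], 0.2]
8x [[-0.735, 0.085, 0.0], [0.0, 0.0, 0.0], 0.2]
8x [[-0.885, -0.007, 0.0], [0.0, 0.0, -0.215], 0.2]
4
6x [[-0.313, -0.041, 0.634], [0.0, 0.0, 0.0], 0.2] | 2x [[-0.313, -0.041, 0.78], [0.0, 0.0, 0.0], 0.2] | 4x [[-0.313, -0.041, 0.822], [0.0, 0.0, 0.0], 0.2] | 5x [[-0.313, -0.041, 0.822], [0.0, 0.0, 0.0], -0.3]
3x [[0.0, 0.0, -0.122], [0.0, 0.0, 0.0], -0.3] | 6x [[0
[... 691 characters left out ...]
22], [0.0, 0.0, 0.0], 0.2] | 5x [[0.018, 0.003, 0.822], [0.0, 0.0, 0.0], -0.3]
3x [[0.0, 0.0, -0.122], [0.0, 0.0, 0.0], -0.3] | 6x [[0.0, 0.0, -0.822], [0.0, 0.0, 0.0], -0.3] | 7x [[0.509, 0.283, -0.822], [0.0, 0.0, 0.237], -0.3]
10x [[0.906, -0.156, 0.0], [0.0, 0.07, 0.0], -0.3]
6x [[-0.091, -0.003, 0.627], [0.0, 0.081, 0.0], -0.3] | 2x [[-0.103, -0.003, 0.737], [0.0, 0.081, 0.0], -0.3] | 4x [[-0.106, -0.003, 0.767], [0.0, 0.081, 0.0], -0.3] | 4x [[-0.106, -0.003, 0.767], [0.0, 0.081, 0.0], 0.08]
4x [[0.0, 0.0, -0.119], [0.0, 0.0, 0.0], 0.08] | 7x [[0.148, 0.0, -0.76], [0.0, -0.151, 0.0], 0.2]
8x [[-0.563, 0.085, 0.0], [0.0, 0.0, 0.0], 0.2]
8x [[-0.821, 0.315, 0.0], [0.0, 0.0, -0.072], 0.2]
```

>>> {"method": "step_arm", "body": {"deltas": [[[0.167,0,0.655],[0,0.081,0],-0.3],[[0.167,0,0.655],[0,0.081,0],-0.3],[[0.167,0,0.655],[0,0.081,0],-0.3],[[0.167,0,0.655],[0,0.081,0],-0.3],[[0.167,0,0.655],[0,0.081,0],-0.3],[[0.167,0,0.655],[0,0.081,0],-0.3],[[0.16,0,0.72],[0,0.081,0],-0.3],[[0.156,0,0.764],[0,0.081,0],-0.3],[[0.154,0,0.778],[0,0.081,0],-0.3],[[0.153,0,0.788],[0,0.081,0],-0.3],[[0.152,0,0.794],[0,0.081,0],-0.3],[[0.152,0,0.794],[0,0.081,0],-0.3],[[0.152,0,0.794],[0,0.081,0],-0.3],[[0.152,0,0.794],[0,0.081,0],-0.3]]}}

```text
t: 18.65
ee_pos: [480.9, 364.9, 18.9]
orientation: [-2.308, -1.896, -0.265]
ft_force: [0.0, 0.2, 0.1]
width: 38.6
grasp_force: 30.0
```

>>> {"method": "step_arm", "body": {"deltas": [[[0,0,0],[0,0,0],0.08],[[0,0,0],[0,0,0],0.08],[[0,0,0],[0,0,0],0.08],[[0,0,-0.02],[0,0,0],0.08],[[0,0,-0.06],[0,0,0],0.08],[[0.001,0,-0.119],[0,0,0],0.08],[[0.001,0,-0.119],[0,0,0],0.08],[[0.148,0,-0.76],[0,-0.151,0],0.2],[[0.148,0,-0.76],[0,-0.151,0],0.2],[[0.148,0,-0.76],[0,-0.151,0],0.2],[[0.148,0,-0.76],[0,-0.151,0],0.2],[[0.148,0,-0.76],[0,-0.151,0],0.2],[[0.148,0,-0.76],[0,-0.151,0],0.2],[[0.148,0,-0.76],[0,-0.151,0],0.2]]}}

```text
t: 19.82
ee_pos: [480.2, 357.9, 253.5]
orientation: [2.427, 1.994, 0.011]
ft_force: [-0.2, -0.5, -0.7]
width: 52.7
grasp_force: 0.0
```

>>> {"method": "step_arm", "body": {"deltas": [[[-0.822,0.082,0],[0,0,0],0.2],[[-0.822,0.082,0],[0,0,0],0.2],[[-0.822,0.082,0],[0,0,0],0.2],[[-0.822,0.082,0],[0,0,0],0.2],[[-0.822,0.082,0],[0,0,0],0.2],[[-0.822,0.082,0],[0,0,0],0.2],[[-0.822,0.082,0],[0,0,0],0.2],[[-0.822,0.082,0],[0,0,0],0.2]]}}

```text
t: 20.48
ee_pos: [453.9, 108.2, 248.7]
orientation: [-2.431, -1.988, 0.004]
ft_force: [-0.4, -0.1, -0.4]
width: 52.7
grasp_force: 0.0
```

>>> {"method": "step_arm", "body": {"deltas": [[[-0.803,0.406,0],[0,0,-0.163],0.2],[[-0.803,0.406,0],[0,0,-0.163],0.2],[[-0.803,0.406,0],[0,0,-0.163],0.2],[[-0.803,0.406,0],[0,0,-0.163],0.2],[[-0.803,0.406,0],[0,0,-0.163],0.2],[[-0.803,0.406,0],[0,0,-0.163],0.2],[[-0.803,0.406,0],[0,0,-0.163],0.2],[[-0.803,0.406,0],[0,0,-0.163],0.2],[[-0.803,0.406,0],[0,0,-0.163],0.2]]}}

```text
t: 21.23
ee_pos: [528.1, -149.9, 248.6]
orientation: [-2.167, -2.272, 0.001]
ft_force: [-0.6, 0.9, 0.1]
width: 52.8
grasp_force: 0.0
```

>>> {"method": "step_arm", "body": {"deltas": [[[-0.319,-0.015,0.634],[0,0,0],0.2],[[-0.319,-0.015,0.634],[0,0,0],0.2],[[-0.319,-0.015,0.634],[0,0,0],0.2],[[-0.319,-0.015,0.634],[0,0,0],0.2],[[-0.319,-0.015,0.634],[0,0,0],0.2],[[-0.319,-0.015,0.634],[0,0,0],0.2],[[-0.319,-0.015,0.634],[0,0,0],0.2],[[-0.319,-0.015,0.74],[0,0,0],0.2],[[-0.319,-0.015,0.78],[0,0,0],0.2],[[-0.319,-0.015,0.805],[0,0,0],0.2],[[-0.319,-0.015,0.822],[0,0,0],0.2],[[-0.319,-0.015,0.822],[0,0,0],0.2],[[-0.319,-0.015,0.822],[0,0,0],0.2],[[-0.319,-0.015,0.822],[0,0,0],-0.3],[[-0.319,-0.015,0.822],[0,0,0],-0.3],[[-0.319,-0.015,0.822],[0,0,0],-0.3],[[-0.319,-0.015,0.822],[0,0,0],-0.3],[[-0.319,-0.015,0.822],[0,0,0],-0.3],[[-0.319,-0.015,0.822],[0,0,0],-0.3]]}}

```text
t: 22.82
ee_pos: [528.5, -245.9, 4.3]
orientation: [2.166, 2.274, 0.001]
ft_force: [-0.3, 1.1, 6.9]
width: 39.0
grasp_force: 30.0
```

>>> {"method": "step_arm", "body": {"deltas": [[[0,0,-0.02],[0,0,0],-0.3],[[0,0,-0.06],[0,0,0],-0.3],[[0,0,-0.122],[0,0,0],-0.3],[[0,0,-0.822],[0,0,0],-0.3],[[0,0,-0.822],[0,0,0],-0.3],[[0,0,-0.822],[0,0,0],-0.3],[[0,0,-0.822],[0,0,0],-0.3],[[0,0,-0.822],[0,0,0],-0.3],[[0,0,-0.822],[0,0,0],-0.3],[[0.896,-0.183,-0.822],[0,0,0.163],-0.3],[[0.896,-0.183,-0.822],[0,0,0.163],-0.3],[[0.896,-0.183,-0.822],[0,0,0.163],-0.3],[[0.896,-0.183,-0.822],[0,0,0.163],-0.3],[[0.896,-0.183,-0.822],[0,0,0.163],-0.3],[[0.896,-0.183,-0.822],[0,0,0.163],-0.3],[[0.896,-0.183,-0.822],[0,0,0.163],-0.3],[[0.896,-0.183,-0.822],[0,0,0.163],-0.3],[[0.896,-0.183,-0.822],[0,0,0.163],-0.3]]}}

```text
t: 24.32
ee_pos: [459.6, 21.1, 250.7]
orientation: [2.424, 1.997, 0.001]
ft_force: [-0.1, -0.0, -0.6]
width: 38.3
grasp_force: 30.0
```

>>> {"method": "step_arm", "body": {"deltas": [[[0.905,-0.156,0],[0,0.07,0],-0.3],[[0.905,-0.156,0],[0,0.07,0],-0.3],[[0.905,-0.156,0],[0,0.07,0],-0.3],[[0.905,-0.156,0],[0,0.07,0],-0.3],[[0.905,-0.156,0],[0,0.07,0],-0.3],[[0.905,-0.156,0],[0,0.07,0],-0.3],[[0.905,-0.156,0],[0,0.07,0],-0.3],[[0.905,-0.156,0],[0,0.07,0],-0.3],[[0.905,-0.156,0],[0,0.07,0],-0.3],[[0.905,-0.156,0],[0,0.07,0],-0.3]]}}

```text
t: 25.15
ee_pos: [467.2, 294.3, 249.8]
orientation: [-2.375, -1.95, -0.124]
ft_force: [-0.4, -0.2, -0.3]
width: 38.8
grasp_force: 30.0
```

```bash
python3 look.py w6; python3 - <<'E'
from h import *
im=np.load("w6.npz");p=im["pixels"]
# profile along tray centre line (tile surface) rectified: rows of tray x
for lx in range(134,10,-3):
    r=[]
    for ly in(-8,6):
        u,v=proj(im,[*tray(lx,ly-2),22]); r.append(p[int(round(v)),int(round(u))].tolist())
    print(lx,r)
E
```

```text
25.15 [467.2 294.3 249.8] [-2.375 -1.95  -0.124] 38.8 [-0.4 -0.2 -0.3]
cmd [ 500. -150.  250.]
134 [[243, 209, 146], [244, 211, 150]]
131 [[243, 210, 148], [242, 210, 147]]
128 [[245, 214, 147], [245, 214, 148]]
125 [[238, 222, 199], [242, 225, 202]]
122 [[255, 255, 255], [255, 255, 255]]
119 [[255, 255, 255], [255, 255, 255]]
116 [[254, 255, 255], [254, 255, 255]]
113 [[254, 255, 255], [254, 255, 255]]
110 [[254, 255, 255], [254, 255, 255]]
107 [[245, 196, 156], [242, 189, 149]]
104 [[245, 197, 154], [243, 192, 150]]
101 [[242, 190, 153], [240, 187, 150]]
98 [[233, 252, 255], [231, 250, 255]]
95 [[239, 253, 255], [237, 252, 255]]
92 [[238, 252, 255], [236, 252, 255]]
89 [[236, 251, 255], [235, 251, 255]]
86 [[232, 251, 255], [233, 252, 255]]
83 [[240, 232, 243], [188, 211, 238]]
80 [[241, 184, 143], [139, 102, 82]]
77 [[154, 112, 91], [140, 102, 81]]
74 [[141, 105, 84], [140, 104, 81]]
71 [[143, 106, 85], [140, 104, 84]]
68 [[140, 105, 83], [141, 102, 83]]
65 [[157, 114, 91], [142, 106, 84]]
62 [[156, 113, 89], [141, 104, 82]]
59 [[147, 109, 84], [140, 102, 82]]
56 [[149, 109, 85], [143, 104, 82]]
53 [[146, 107, 85], [140, 102, 81]]
50 [[139, 101, 80], [140, 102, 81]]
47 [[144, 105, 82], [142, 103, 81]]
44 [[140, 106, 83], [137, 117, 109]]
41 [[161, 137, 100], [175, 180, 184]]
38 [[161, 137, 100], [174, 179, 183]]
35 [[160, 140, 100], [176, 182, 187]]
32 [[161, 139, 101], [175, 179, 184]]
29 [[163, 139, 101], [173, 177, 182]]
26 [[160, 137, 98], [174, 177, 181]]
23 [[236, 207, 146], [173, 176, 179]]
20 [[249, 230, 168], [191, 195, 201]]
17 [[248, 229, 166], [255, 255, 255]]
14 [[248, 230, 169], [255, 255, 255]]
11 [[248, 230, 168], [255, 255, 255]]
```

>>> {"method": "step_arm", "body": {"deltas": [[[0.081,-0.003,0.646],[0,0.081,0],-0.3],[[0.081,-0.003,0.646],[0,0.081,0],-0.3],[[0.081,-0.003,0.646],[0,0.081,0],-0.3],[[0.081,-0.003,0.646],[0,0.081,0],-0.3],[[0.081,-0.003,0.646],[0,0.081,0],-0.3],[[0.081,-0.003,0.646],[0,0.081,0],-0.3],[[0.075,-0.003,0.71],[0,0.081,0],-0.3],[[0.07,-0.003,0.755],[0,0.081,0],-0.3],[[0.068,-0.003,0.77],[0,0.081,0],-0.3],[[0.067,-0.003,0.78],[0,0.081,0],-0.3],[[0.066,-0.003,0.786],[0,0.081,0],-0.3],[[0.066,-0.003,0.786],[0,0.081,0],-0.3],[[0.066,-0.003,0.786],[0,0.081,0],-0.3],[[0.066,-0.003,0.786],[0,0.081,0],-0.3]]}}

```text
t: 26.37
ee_pos: [475.0, 339.6, 18.5]
orientation: [-2.308, -1.896, -0.265]
ft_force: [-0.2, -1.1, 1.0]
width: 38.9
grasp_force: 30.0
```

>>> {"method": "step_arm", "body": {"deltas": [[[0,0,0],[0,0,0],0.08],[[0,0,0],[0,0,0],0.08],[[0,0,0],[0,0,0],0.08],[[0,0,-0.02],[0,0,0],0.08],[[0,0,-0.06],[0,0,0],0.08],[[0.001,0,-0.12],[0,0,0],0.08],[[0.001,0,-0.12],[0,0,0],0.08],[[0.148,0,-0.761],[0,-0.151,0],0.2],[[0.148,0,-0.761],[0,-0.151,0],0.2],[[0.148,0,-0.761],[0,-0.151,0],0.2],[[0.148,0,-0.761],[0,-0.151,0],0.2],[[0.148,0,-0.761],[0,-0.151,0],0.2],[[0.148,0,-0.761],[0,-0.151,0],0.2],[[0.148,0,-0.761],[0,-0.151,0],0.2]]}}

```text
t: 27.53
ee_pos: [474.4, 332.5, 253.6]
orientation: [2.427, 1.994, 0.011]
ft_force: [-0.1, -0.8, -0.3]
width: 52.7
grasp_force: 0.0
```

>>> {"method": "step_arm", "body": {"deltas": [[[-0.735,0.085,0],[0,0,0],0.2],[[-0.735,0.085,0],[0,0,0],0.2],[[-0.735,0.085,0],[0,0,0],0.2],[[-0.735,0.085,0],[0,0,0],0.2],[[-0.735,0.085,0],[0,0,0],0.2],[[-0.735,0.085,0],[0,0,0],0.2],[[-0.735,0.085,0],[0,0,0],0.2],[[-0.735,0.085,0],[0,0,0],0.2]]}}

```text
t: 28.2
ee_pos: [454.4, 109.5, 248.9]
orientation: [-2.429, -1.99, 0.003]
ft_force: [-0.3, -0.7, 0.3]
width: 52.6
grasp_force: 0.0
```

>>> {"method": "step_arm", "body": {"deltas": [[[-0.885,-0.007,0],[0,0,-0.215],0.2],[[-0.885,-0.007,0],[0,0,-0.215],0.2],[[-0.885,-0.007,0],[0,0,-0.215],0.2],[[-0.885,-0.007,0],[0,0,-0.215],0.2],[[-0.885,-0.007,0],[0,0,-0.215],0.2],[[-0.885,-0.007,0],[0,0,-0.215],0.2],[[-0.885,-0.007,0],[0,0,-0.215],0.2],[[-0.885,-0.007,0],[0,0,-0.215],0.2],[[-0.885,-0.007,0],[0,0,-0.215],0.2]]}}

```text
t: 28.95
ee_pos: [401.6, -150.0, 249.4]
orientation: [-2.078, -2.355, -0.0]
ft_force: [0.7, 0.8, -0.3]
width: 52.6
grasp_force: 0.0
```

>>> {"method": "step_arm", "body": {"deltas": [[[-0.313,-0.041,0.634],[0,0,0],0.2],[[-0.313,-0.041,0.634],[0,0,0],0.2],[[-0.313,-0.041,0.634],[0,0,0],0.2],[[-0.313,-0.041,0.634],[0,0,0],0.2],[[-0.313,-0.041,0.634],[0,0,0],0.2],[[-0.313,-0.041,0.634],[0,0,0],0.2],[[-0.313,-0.041,0.634],[0,0,0],0.2],[[-0.313,-0.041,0.74],[0,0,0],0.2],[[-0.313,-0.041,0.78],[0,0,0],0.2],[[-0.313,-0.041,0.805],[0,0,0],0.2],[[-0.313,-0.041,0.822],[0,0,0],0.2],[[-0.313,-0.041,0.822],[0,0,0],0.2],[[-0.313,-0.041,0.822],[0,0,0],0.2],[[-0.313,-0.041,0.822],[0,0,0],-0.3],[[-0.313,-0.041,0.822],[0,0,0],-0.3],[[-0.313,-0.041,0.822],[0,0,0],-0.3],[[-0.313,-0.041,0.822],[0,0,0],-0.3],[[-0.313,-0.041,0.822],[0,0,0],-0.3],[[-0.313,-0.041,0.822],[0,0,0],-0.3]]}}

```text
t: 30.53
ee_pos: [401.8, -244.8, 4.2]
orientation: [2.076, 2.357, 0.001]
ft_force: [0.0, 1.2, 8.1]
width: 39.1
grasp_force: 30.0
```

>>> {"method": "step_arm", "body": {"deltas": [[[0,0,-0.02],[0,0,0],-0.3],[[0,0,-0.06],[0,0,0],-0.3],[[0,0,-0.122],[0,0,0],-0.3],[[0,0,-0.822],[0,0,0],-0.3],[[0,0,-0.822],[0,0,0],-0.3],[[0,0,-0.822],[0,0,0],-0.3],[[0,0,-0.822],[0,0,0],-0.3],[[0,0,-0.822],[0,0,0],-0.3],[[0,0,-0.822],[0,0,0],-0.3],[[0.85,0.306,-0.822],[0,0,0.215],-0.3],[[0.85,0.306,-0.822],[0,0,0.215],-0.3],[[0.85,0.306,-0.822],[0,0,0.215],-0.3],[[0.85,0.306,-0.822],[0,0,0.215],-0.3],[[0.85,0.306,-0.822],[0,0,0.215],-0.3],[[0.85,0.306,-0.822],[0,0,0.215],-0.3],[[0.85,0.306,-0.822],[0,0,0.215],-0.3],[[0.85,0.306,-0.822],[0,0,0.215],-0.3],[[0.85,0.306,-0.822],[0,0,0.215],-0.3]]}}

```text
t: 32.03
ee_pos: [459.7, 21.6, 249.8]
orientation: [-2.424, -1.999, 0.001]
ft_force: [0.4, -0.2, -0.7]
width: 38.6
grasp_force: 30.0
```

>>> {"method": "step_arm", "body": {"deltas": [[[0.905,-0.156,0],[0,0.07,0],-0.3],[[0.905,-0.156,0],[0,0.07,0],-0.3],[[0.905,-0.156,0],[0,0.07,0],-0.3],[[0.905,-0.156,0],[0,0.07,0],-0.3],[[0.905,-0.156,0],[0,0.07,0],-0.3],[[0.905,-0.156,0],[0,0.07,0],-0.3],[[0.905,-0.156,0],[0,0.07,0],-0.3],[[0.905,-0.156,0],[0,0.07,0],-0.3],[[0.905,-0.156,0],[0,0.07,0],-0.3],[[0.905,-0.156,0],[0,0.07,0],-0.3]]}}

```text
t: 32.87
ee_pos: [466.7, 293.8, 249.6]
orientation: [-2.376, -1.949, -0.123]
ft_force: [-0.0, 0.6, 0.1]
width: 39.0
grasp_force: 30.0
```

```bash
cat > prof.py <<'E'
import sys
from h import *
im=np.load(sys.argv[1]);p=im["pixels"]
for ly in(-8,8):
    L=[]
    for lx in range(130,int(sys.argv[2]),-3):
        u,v=proj(im,[*tray(lx,ly-2),22]);c=p[int(round(v)),int(round(u))].astype(int)
        k='W' if c.min()>225 else 'B' if c[2]>c[0]+8 else 'c' if c[0]-c[2]<70 or c[1]<.8*c[0] else 'y'
        L.append(f"{lx}{k}")
    print(*L)
E
python3 look.py w7; python3 prof.py w7.npz 0
```

```text
32.8667 [466.7 293.8 249.6] [-2.376 -1.949 -0.123] 39.0 [-0.   0.6  0.1]
cmd [ 500. -150.  250.]
130y 127y 124W 121W 118W 115W 112W 109W 106c 103c 100c 97W 94W 91W 88W 85W 82c 79c 76c 73B 70B 67B 64B 61B 58c 55c 52c 49c 46c 43c 40c 37c 34c 31c 28c 25c 22c 19c 16y 13y 10y 7y 4y 1y
130y 127y 124W 121W 118W 115W 112W 109W 106c 103c 100c 97W 94W 91W 88W 85W 82c 79c 76c 73B 70B 67B 64B 61B 58c 55c 52c 49c 46c 43c 40c 37c 34c 31c 28c 25c 22c 19c 16c 13W 10W 7W 4W 1W
```

Row is developing with ~26 mm steps. Place tile 4, then pick and carry tile 5.

>>> {"method": "step_arm", "body": {"deltas": [[[-0.005,-0.003,0.637],[0,0.081,0],-0.3],[[-0.005,-0.003,0.637],[0,0.081,0],-0.3],[[-0.005,-0.003,0.637],[0,0.081,0],-0.3],[[-0.005,-0.003,0.637],[0,0.081,0],-0.3],[[-0.005,-0.003,0.637],[0,0.081,0],-0.3],[[-0.005,-0.003,0.637],[0,0.081,0],-0.3],[[-0.011,-0.003,0.7],[0,0.081,0],-0.3],[[-0.016,-0.003,0.746],[0,0.081,0],-0.3],[[-0.017,-0.003,0.761],[0,0.081,0],-0.3],[[-0.018,-0.003,0.771],[0,0.081,0],-0.3],[[-0.019,-0.003,0.777],[0,0.081,0],-0.3],[[-0.019,-0.003,0.777],[0,0.081,0],-0.3],[[-0.019,-0.003,0.777],[0,0.081,0],-0.3],[[-0.019,-0.003,0.777],[0,0.081,0],-0.3]]}}

```text
t: 34.08
ee_pos: [470.1, 314.3, 18.6]
orientation: [-2.308, -1.896, -0.265]
ft_force: [-0.1, -0.9, 0.0]
width: 38.9
grasp_force: 30.0
```

>>> {"method": "step_arm", "body": {"deltas": [[[0,0,0],[0,0,0],0.08],[[0,0,0],[0,0,0],0.08],[[0,0,0],[0,0,0],0.08],[[0,0,-0.02],[0,0,0],0.08],[[0,0,-0.06],[0,0,0],0.08],[[0,0,-0.12],[0,0,0],0.08],[[0,0,-0.12],[0,0,0],0.08],[[0.147,0,-0.761],[0,-0.151,0],0.2],[[0.147,0,-0.761],[0,-0.151,0],0.2],[[0.147,0,-0.761],[0,-0.151,0],0.2],[[0.147,0,-0.761],[0,-0.151,0],0.2],[[0.147,0,-0.761],[0,-0.151,0],0.2],[[0.147,0,-0.761],[0,-0.151,0],0.2],[[0.147,0,-0.761],[0,-0.151,0],0.2]]}}

```text
t: 35.25
ee_pos: [469.7, 307.1, 254.1]
orientation: [2.427, 1.993, 0.012]
ft_force: [-0.0, 0.1, 0.3]
width: 52.9
grasp_force: 0.0
```

>>> {"method": "step_arm", "body": {"deltas": [[[-0.649,0.084,0],[0,0,0],0.2],[[-0.649,0.084,0],[0,0,0],0.2],[[-0.649,0.084,0],[0,0,0],0.2],[[-0.649,0.084,0],[0,0,0],0.2],[[-0.649,0.084,0],[0,0,0],0.2],[[-0.649,0.084,0],[0,0,0],0.2],[[-0.649,0.084,0],[0,0,0],0.2],[[-0.649,0.084,0],[0,0,0],0.2]]}}

```text
t: 35.92
ee_pos: [454.4, 110.0, 248.9]
orientation: [-2.428, -1.992, 0.002]
ft_force: [0.3, 0.1, -0.4]
width: 52.5
grasp_force: 0.0
```

>>> {"method": "step_arm", "body": {"deltas": [[[-0.885,-0.01,0],[0,0,-0.237],0.2],[[-0.885,-0.01,0],[0,0,-0.237],0.2],[[-0.885,-0.01,0],[0,0,-0.237],0.2],[[-0.885,-0.01,0],[0,0,-0.237],0.2],[[-0.885,-0.01,0],[0,0,-0.237],0.2],[[-0.885,-0.01,0],[0,0,-0.237],0.2],[[-0.885,-0.01,0],[0,0,-0.237],0.2],[[-0.885,-0.01,0],[0,0,-0.237],0.2],[[-0.885,-0.01,0],[0,0,-0.237],0.2]]}}

```text
t: 36.67
ee_pos: [400.5, -150.1, 249.5]
orientation: [-2.039, -2.389, -0.0]
ft_force: [-0.2, 0.2, -0.3]
width: 52.8
grasp_force: 0.0
```

>>> {"method": "step_arm", "body": {"deltas": [[[0.018,0.003,0.633],[0,0,0],0.2],[[0.018,0.003,0.633],[0,0,0],0.2],[[0.018,0.003,0.633],[0,0,0],0.2],[[0.018,0.003,0.633],[0,0,0],0.2],[[0.018,0.003,0.633],[0,0,0],0.2],[[0.018,0.003,0.633],[0,0,0],0.2],[[0.018,0.003,0.633],[0,0,0],0.2],[[0.018,0.003,0.74],[0,0,0],0.2],[[0.018,0.003,0.78],[0,0,0],0.2],[[0.018,0.003,0.805],[0,0,0],0.2],[[0.018,0.003,0.822],[0,0,0],0.2],[[0.018,0.003,0.822],[0,0,0],0.2],[[0.018,0.003,0.822],[0,0,0],0.2],[[0.018,0.003,0.822],[0,0,0],-0.3],[[0.018,0.003,0.822],[0,0,0],-0.3],[[0.018,0.003,0.822],[0,0,0],-0.3],[[0.018,0.003,0.822],[0,0,0],-0.3],[[0.018,0.003,0.822],[0,0,0],-0.3],[[0.018,0.003,0.822],[0,0,0],-0.3]]}}

```text
t: 38.25
ee_pos: [400.9, -144.5, 4.1]
orientation: [2.036, 2.391, 0.001]
ft_force: [0.0, 1.5, 8.7]
width: 38.9
grasp_force: 30.0
```

>>> {"method": "step_arm", "body": {"deltas": [[[0,0,-0.02],[0,0,0],-0.3],[[0,0,-0.06],[0,0,0],-0.3],[[0,0,-0.122],[0,0,0],-0.3],[[0,0,-0.822],[0,0,0],-0.3],[[0,0,-0.822],[0,0,0],-0.3],[[0,0,-0.822],[0,0,0],-0.3],[[0,0,-0.822],[0,0,0],-0.3],[[0,0,-0.822],[0,0,0],-0.3],[[0,0,-0.822],[0,0,0],-0.3],[[0.509,0.283,-0.822],[0,0,0.237],-0.3],[[0.509,0.283,-0.822],[0,0,0.237],-0.3],[[0.509,0.283,-0.822],[0,0,0.237],-0.3],[[0.509,0.283,-0.822],[0,0,0.237],-0.3],[[0.509,0.283,-0.822],[0,0,0.237],-0.3],[[0.509,0.283,-0.822],[0,0,0.237],-0.3],[[0.509,0.283,-0.822],[0,0,0.237],-0.3],[[0.509,0.283,-0.822],[0,0,0.237],-0.3],[[0.509,0.283,-0.822],[0,0,0.237],-0.3]]}}

```text
t: 39.75
ee_pos: [459.2, 19.1, 249.8]
orientation: [-2.428, -1.993, 0.001]
ft_force: [-0.3, -0.1, -1.2]
width: 39.1
grasp_force: 30.0
```

>>> {"method": "step_arm", "body": {"deltas": [[[0.906,-0.156,0],[0,0.07,0],-0.3],[[0.906,-0.156,0],[0,0.07,0],-0.3],[[0.906,-0.156,0],[0,0.07,0],-0.3],[[0.906,-0.156,0],[0,0.07,0],-0.3],[[0.906,-0.156,0],[0,0.07,0],-0.3],[[0.906,-0.156,0],[0,0.07,0],-0.3],[[0.906,-0.156,0],[0,0.07,0],-0.3],[[0.906,-0.156,0],[0,0.07,0],-0.3],[[0.906,-0.156,0],[0,0.07,0],-0.3],[[0.906,-0.156,0],[0,0.07,0],-0.3]]}}

```text
t: 40.58
ee_pos: [466.7, 294.2, 249.7]
orientation: [-2.375, -1.949, -0.123]
ft_force: [0.8, -1.2, 0.5]
width: 38.7
grasp_force: 30.0
```

```bash
python3 look.py w8; python3 prof.py w8.npz 0
```

```text
40.5833 [466.7 294.2 249.7] [-2.375 -1.949 -0.123] 38.7 [ 0.8 -1.2  0.5]
cmd [ 500. -150.  250.]
130y 127y 124W 121W 118W 115W 112W 109W 106y 103y 100c 97W 94W 91W 88W 85W 82c 79c 76c 73B 70B 67B 64B 61B 58B 55c 52c 49c 46B 43B 40B 37B 34B 31c 28c 25c 22c 19c 16c 13c 10c 7c 4c 1c
130y 127y 124W 121W 118W 115W 112W 109W 106c 103c 100c 97W 94W 91W 88W 85W 82c 79c 76c 73c 70B 67B 64B 61B 58B 55c 52c 49c 46B 43B 40B 37B 34B 31c 28c 25c 22c 19c 16c 13c 10c 7c 4c 1c
```

>>> {"method": "step_arm", "body": {"deltas": [[[-0.091,-0.003,0.627],[0,0.081,0],-0.3],[[-0.091,-0.003,0.627],[0,0.081,0],-0.3],[[-0.091,-0.003,0.627],[0,0.081,0],-0.3],[[-0.091,-0.003,0.627],[0,0.081,0],-0.3],[[-0.091,-0.003,0.627],[0,0.081,0],-0.3],[[-0.091,-0.003,0.627],[0,0.081,0],-0.3],[[-0.098,-0.003,0.69],[0,0.081,0],-0.3],[[-0.103,-0.003,0.737],[0,0.081,0],-0.3],[[-0.104,-0.003,0.751],[0,0.081,0],-0.3],[[-0.105,-0.003,0.761],[0,0.081,0],-0.3],[[-0.106,-0.003,0.767],[0,0.081,0],-0.3],[[-0.106,-0.003,0.767],[0,0.081,0],-0.3],[[-0.106,-0.003,0.767],[0,0.081,0],-0.3],[[-0.106,-0.003,0.767],[0,0.081,0],-0.3]]}}

```text
t: 41.8
ee_pos: [464.9, 288.7, 18.7]
orientation: [-2.308, -1.896, -0.265]
ft_force: [-0.1, 0.3, -0.4]
width: 38.8
grasp_force: 30.0
```

>>> {"method": "step_arm", "body": {"deltas": [[[0,0,0],[0,0,0],0.08],[[0,0,0],[0,0,0],0.08],[[0,0,0],[0,0,0],0.08],[[0,0,-0.02],[0,0,0],0.08],[[0,0,-0.06],[0,0,0],0.08],[[0,0,-0.119],[0,0,0],0.08],[[0,0,-0.119],[0,0,0],0.08],[[0.148,0,-0.76],[0,-0.151,0],0.2],[[0.148,0,-0.76],[0,-0.151,0],0.2],[[0.148,0,-0.76],[0,-0.151,0],0.2],[[0.148,0,-0.76],[0,-0.151,0],0.2],[[0.148,0,-0.76],[0,-0.151,0],0.2],[[0.148,0,-0.76],[0,-0.151,0],0.2],[[0.148,0,-0.76],[0,-0.151,0],0.2]]}}

```text
t: 42.97
ee_pos: [465.0, 282.0, 255.0]
orientation: [2.426, 1.993, 0.014]
ft_force: [0.4, -0.2, -0.3]
width: 52.8
grasp_force: 0.0
```

>>> {"method": "step_arm", "body": {"deltas": [[[-0.563,0.085,0],[0,0,0],0.2],[[-0.563,0.085,0],[0,0,0],0.2],[[-0.563,0.085,0],[0,0,0],0.2],[[-0.563,0.085,0],[0,0,0],0.2],[[-0.563,0.085,0],[0,0,0],0.2],[[-0.563,0.085,0],[0,0,0],0.2],[[-0.563,0.085,0],[0,0,0],0.2]]}}

```text
t: 43.55
ee_pos: [454.8, 109.9, 249.3]
orientation: [-2.429, -1.991, 0.001]
ft_force: [0.1, 0.6, -0.0]
width: 52.7
grasp_force: 0.0
```

>>> {"method": "step_arm", "body": {"deltas": [[[-0.821,0.315,0],[0,0,-0.072],0.2],[[-0.821,0.315,0],[0,0,-0.072],0.2],[[-0.821,0.315,0],[0,0,-0.072],0.2],[[-0.821,0.315,0],[0,0,-0.072],0.2],[[-0.821,0.315,0],[0,0,-0.072],0.2],[[-0.821,0.315,0],[0,0,-0.072],0.2],[[-0.821,0.315,0],[0,0,-0.072],0.2],[[-0.821,0.315,0],[0,0,-0.072],0.2]]}}

```text
t: 44.22
ee_pos: [501.3, -151.8, 249.4]
orientation: [2.318, 2.12, -0.0]
ft_force: [0.8, 0.3, -0.1]
width: 52.9
grasp_force: 0.0
```

>>> {"method": "step_arm", "body": {"deltas": [[[-0.23,0,0],[0,0,0],0.2],[[-0.23,0,0],[0,0,0],0.2],[[-0.23,0,0],[0,0,0],0.2],[[-0.23,0,0],[0,0,0],0.2],[[-0.23,0,0],[0,0,0],0.2]]}}

```text
t: 44.63
ee_pos: [494.1, -216.6, 249.5]
orientation: [-2.314, -2.123, -0.0]
ft_force: [0.3, -0.1, 0.0]
width: 52.7
grasp_force: 0.0
```

```bash
python3 look.py w9; python3 - <<'E'
from h import *
im=np.load("w9.npz");p=im["pixels"]
cv2.imwrite("pics/c7.png",cv2.resize(p[20:220,150:400],None,fx=3,fy=3,interpolation=cv2.INTER_CUBIC)[:,:,::-1])
E
```

```text
44.6333 [ 494.1 -216.6  249.5] [-2.314 -2.123 -0.   ] 52.7 [ 0.3 -0.1  0. ]
cmd [ 500. -150.  250.]
```

View pics/c7.png

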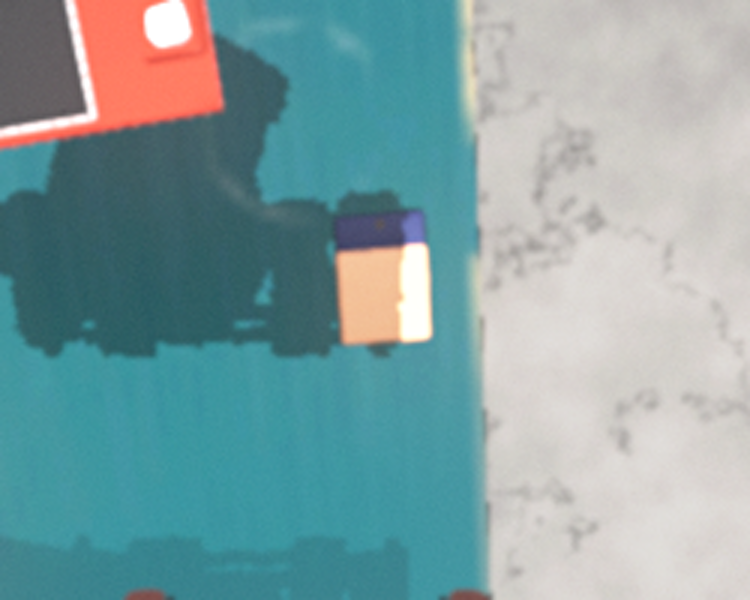

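```bash
python3 - <<'E'
from h import *
im=np.load("w9.npz")
q=np.array([ray(im,150+(u+.5)/3-.5,20+(v+.5)/3-.5,6)[:2] for u,v in [(335,213),(425,209),(432,340),(341,345)]])
ax=(q[0]+q[1]-q[2]-q[3])/2; yaw=np.degrees(np.arctan2(ax[1],ax[0]));c=q.mean(0);print(c,yaw,np.linalg.norm(ax))
p,M=cmd();p=p+M@[-69,0,0];np.savez("cmd.npz",p=p,M=M)
cycle(round(c[0]-.7,1),round(c[1],1),round(yaw,1),-60,(460,-150,85),o=.3,ly=1)
E
```

```text
[ 535.73229914 -150.18282949] 89.29836610740439 57.67133585611211
6x [[0.239, 0.116, 0.633], [0.0, 0.0, -0.05], 0.3] | 2x [[0.239, 0.116, 0.78], [0.0, 0.0, -0.05], 0.3] | 4x [[0.239, 0.116, 0.822], [0.0, 0.0, -0.05], 0.3] | 5x [[0.239, 0.116, 0.822], [0.0, 0.0, -0.05], -0.3]
3x [[0.0, 0.0, -0.122], [0.0, 0.0, 0.0], -0.3] | 6x [[0.0, 0.0, -0.822], [0.0, 0.0, 0.0], -0.3] | 7x [[0.565, -0.257, -0.822], [0.0, 0.0, 0.122], -0.3]
10x [[0.905, -0.156, 0.0], [0.0, 0.07, 0.0], -0.3]
6x [[-0.177, -0.003, 0.618], [0.0, 0.081, 0.0], -0.3] | 2x [[-0.189, -0.003, 0.728], [0.0, 0.081, 0.0], -0.3] | 4x [[-0.192, -0.003, 0.758], [0.0, 0.081, 0.0], -0.3] | 4x [[-0.192, -0.003, 0.758], [0.0, 0.081, 0.0], 0.08]
4x [[0.0, 0.0, -0.12], [0.0, 0.0, 0.0], 0.08] | 7x [[0.148, 0.0, -0.76], [0.0, -0.151, 0.0], 0.2]
8x [[-0.476, 0.085, 0.0], [0.0, 0.0, 0.0], 0.2]
8x [[-0.847, 0.184, 0.0], [0.0, 0.0, -0.072], 0.2]
```

>>> {"method": "step_arm", "body": {"deltas": [[[0.239,0.116,0.633],[0,0,-0.05],0.3],[[0.239,0.116,0.633],[0,0,-0.05],0.3],[[0.239,0.116,0.633],[0,0,-0.05],0.3],[[0.239,0.116,0.633],[0,0,-0.05],0.3],[[0.239,0.116,0.633],[0,0,-0.05],0.3],[[0.239,0.116,0.633],[0,0,-0.05],0.3],[[0.239,0.116,0.633],[0,0,-0.05],0.3],[[0.239,0.116,0.74],[0,0,-0.05],0.3],[[0.239,0.116,0.78],[0,0,-0.05],0.3],[[0.239,0.116,0.805],[0,0,-0.05],0.3],[[0.239,0.116,0.822],[0,0,-0.05],0.3],[[0.239,0.116,0.822],[0,0,-0.05],0.3],[[0.239,0.116,0.822],[0,0,-0.05],0.3],[[0.239,0.116,0.822],[0,0,-0.05],-0.3],[[0.239,0.116,0.822],[0,0,-0.05],-0.3],[[0.239,0.116,0.822],[0,0,-0.05],-0.3],[[0.239,0.116,0.822],[0,0,-0.05],-0.3],[[0.239,0.116,0.822],[0,0,-0.05],-0.3],[[0.239,0.116,0.822],[0,0,-0.05],-0.3],[[0.239,0.116,0.822],[0,0,-0.05],-0.3]]}}

```text
t: 46.35
ee_pos: [535.2, -150.5, 4.0]
orientation: [2.235, 2.207, 0.001]
ft_force: [0.0, -0.2, 5.9]
width: 38.9
grasp_force: 30.0
```

>>> {"method": "step_arm", "body": {"deltas": [[[0,0,-0.02],[0,0,0],-0.3],[[0,0,-0.06],[0,0,0],-0.3],[[0,0,-0.122],[0,0,0],-0.3],[[0,0,-0.822],[0,0,0],-0.3],[[0,0,-0.822],[0,0,0],-0.3],[[0,0,-0.822],[0,0,0],-0.3],[[0,0,-0.822],[0,0,0],-0.3],[[0,0,-0.822],[0,0,0],-0.3],[[0,0,-0.822],[0,0,0],-0.3],[[0.565,-0.257,-0.822],[0,0,0.122],-0.3],[[0.565,-0.257,-0.822],[0,0,0.122],-0.3],[[0.565,-0.257,-0.822],[0,0,0.122],-0.3],[[0.565,-0.257,-0.822],[0,0,0.122],-0.3],[[0.565,-0.257,-0.822],[0,0,0.122],-0.3],[[0.565,-0.257,-0.822],[0,0,0.122],-0.3],[[0.565,-0.257,-0.822],[0,0,0.122],-0.3],[[0.565,-0.257,-0.822],[0,0,0.122],-0.3]]}}

```text
t: 47.77
ee_pos: [460.2, 19.9, 250.3]
orientation: [2.427, 1.994, 0.001]
ft_force: [-0.1, -0.5, 0.7]
width: 39.1
grasp_force: 30.0
```

>>> {"method": "step_arm", "body": {"deltas": [[[0.905,-0.156,0],[0,0.07,0],-0.3],[[0.905,-0.156,0],[0,0.07,0],-0.3],[[0.905,-0.156,0],[0,0.07,0],-0.3],[[0.905,-0.156,0],[0,0.07,0],-0.3],[[0.905,-0.156,0],[0,0.07,0],-0.3],[[0.905,-0.156,0],[0,0.07,0],-0.3],[[0.905,-0.156,0],[0,0.07,0],-0.3],[[0.905,-0.156,0],[0,0.07,0],-0.3],[[0.905,-0.156,0],[0,0.07,0],-0.3],[[0.905,-0.156,0],[0,0.07,0],-0.3]]}}

```text
t: 48.6
ee_pos: [467.1, 294.4, 249.5]
orientation: [-2.375, -1.949, -0.123]
ft_force: [0.6, 0.1, -0.4]
width: 38.9
grasp_force: 30.0
```

```bash
python3 look.py w10; python3 prof.py w10.npz -5
```

```text
48.6 [467.1 294.4 249.5] [-2.375 -1.949 -0.123] 38.9 [ 0.6  0.1 -0.4]
cmd [ 459.9 -150.   250. ]
130y 127y 124W 121W 118W 115W 112W 109W 106y 103c 100c 97W 94W 91W 88W 85W 82c 79c 76c 73B 70B 67B 64B 61B 58B 55c 52c 49c 46B 43B 40B 37B 34B 31c 28c 25c 22c 19B 16B 13B 10B 7B 4c 1c -2c
130y 127y 124W 121W 118W 115W 112W 109W 106c 103c 100c 97W 94W 91W 88W 85W 82c 79c 76c 73B 70B 67B 64B 61B 58B 55c 52c 49c 46B 43B 40B 37B 34B 31c 28c 25c 22c 19B 16B 13B 10B 7B 4c 1c -2c
```

>>> {"method": "step_arm", "body": {"deltas": [[[-0.177,-0.003,0.618],[0,0.081,0],-0.3],[[-0.177,-0.003,0.618],[0,0.081,0],-0.3],[[-0.177,-0.003,0.618],[0,0.081,0],-0.3],[[-0.177,-0.003,0.618],[0,0.081,0],-0.3],[[-0.177,-0.003,0.618],[0,0.081,0],-0.3],[[-0.177,-0.003,0.618],[0,0.081,0],-0.3],[[-0.184,-0.003,0.68],[0,0.081,0],-0.3],[[-0.189,-0.003,0.728],[0,0.081,0],-0.3],[[-0.19,-0.003,0.742],[0,0.081,0],-0.3],[[-0.191,-0.003,0.752],[0,0.081,0],-0.3],[[-0.192,-0.003,0.758],[0,0.081,0],-0.3],[[-0.192,-0.003,0.758],[0,0.081,0],-0.3],[[-0.192,-0.003,0.758],[0,0.081,0],-0.3],[[-0.192,-0.003,0.758],[0,0.081,0],-0.3]]}}

```text
t: 49.82
ee_pos: [459.8, 263.2, 18.7]
orientation: [-2.308, -1.896, -0.265]
ft_force: [-0.2, -0.2, -0.7]
width: 39.1
grasp_force: 30.0
```

>>> {"method": "step_arm", "body": {"deltas": [[[0,0,0],[0,0,0],0.08],[[0,0,0],[0,0,0],0.08],[[0,0,0],[0,0,0],0.08],[[0,0,-0.02],[0,0,0],0.08],[[0,0,-0.06],[0,0,0],0.08],[[0,0,-0.12],[0,0,0],0.08],[[0,0,-0.12],[0,0,0],0.08],[[0.148,0,-0.76],[0,-0.151,0],0.2],[[0.148,0,-0.76],[0,-0.151,0],0.2],[[0.148,0,-0.76],[0,-0.151,0],0.2],[[0.148,0,-0.76],[0,-0.151,0],0.2],[[0.148,0,-0.76],[0,-0.151,0],0.2],[[0.148,0,-0.76],[0,-0.151,0],0.2],[[0.148,0,-0.76],[0,-0.151,0],0.2],[[0.148,0,-0.76],[0,-0.151,0],0.2],[[0.148,0,-0.76],[0,-0.151,0],0.2]]}}

```text
t: 51.15
ee_pos: [456.9, 254.6, 248.9]
orientation: [-2.428, -1.994, 0.003]
ft_force: [0.1, -0.7, -0.3]
width: 52.9
grasp_force: 0.0
```

>>> {"method": "step_arm", "body": {"deltas": [[[-0.11,0,0],[0,0,0],0.2],[[-0.11,0,0],[0,0,0],0.2],[[-0.11,0,0],[0,0,0],0.2],[[-0.11,0,0],[0,0,0],0.2]]}}

```text
t: 51.48
ee_pos: [451.0, 222.6, 248.8]
orientation: [-2.428, -1.992, 0.003]
ft_force: [-0.5, 0.5, -1.5]
width: 52.8
grasp_force: 0.0
```

```bash
python3 look.py w11; python3 prof.py w11.npz -85; python3 - <<'E'
from h import *
im=np.load("w11.npz");p=im["pixels"]
cv2.imwrite("pics/c8.png",cv2.resize(p[0:270,190:310],None,fx=2.2*1,fy=2.2,interpolation=cv2.INTER_CUBIC)[:,:,::-1])
E
```

```text
51.4833 [451.  222.6 248.8] [-2.428 -1.992  0.003] 52.8 [-0.5  0.5 -1.5]
cmd [ 459.9 -150.   250. ]
130c 127c 124W 121W 118W 115W 112W 109W 106c 103c 100c 97W 94W 91W 88B 85B 82c 79c 76c 73B 70B 67B 64B 61B 58B 55c 52c 49c 46B 43B 40B 37B 34B 31c 28c 25c 22c 19B 16B 13B 10B 7B 4c 1c -2c -5c -8c -11c -14c -17c -20c -23c -26c -29c -32c -35c -38c -41c -44c -47c -50c -53c -56c -59y -62y -65y -68y -71y -74y -77c -80c -83B
130c 127c 124W 121W 118W 115W 112W 109W 106c 103c 100c 97B 94B 91B 88B 85B 82c 79c 76c 73B 70B 67B 64B 61B 58B 55c 52c 49c 46B 43B 40B 37B 34B 31c 28c 25c 22c 19B 16B 13B 10B 7B 4c 1c -2c -5c -8c -11c -14c -17c -20c -23c -26c -29c -32c -35c -38c -41c -44c -47c -50c -53c -56c -59c -62W -65W -68W -71c -74c -77c -80c -83c
```

View pics/c8.png

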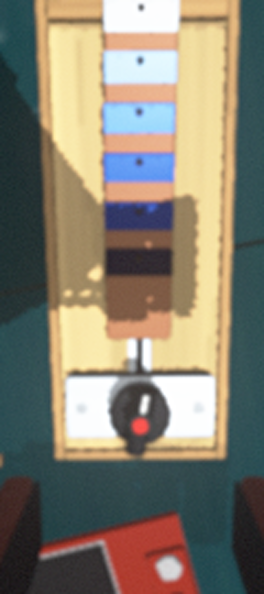

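```bash
python3 - <<'E'
from h import *
im=np.load("w11.npz");o=np.array([451,222.6])
f=lambda u,v,z:(lambda a:(round(float(a@TX),1),round(float(a@TY),1)))(ray(im,190+(u+.5)/2.2-.5,(v+.5)/2.2-.5,z)[:2]-TC)
print("toe",f(107,338,14),f(172,338,14),"face",f(66,375,22),f(216,375,22),"stopback",f(139,438,22),"tail",f(55,460,14),f(225,460,14),"knob",f(140,427,60))
# sharp edges along centre profile
p=im["pixels"].astype(float).sum(2)
for ly in (-12,-8,5,9):
    print(ly,[(round(float(l),1),int(p[int(round(v)),int(round(u))])) for l in np.arange(-54,-84,-1.) for u,v in [proj(im,[*tray(l,ly-2),14])]])
pp,M=cmd();up=tray(-60+18.6,1)
p0,M0=pose(*up,250,YAW);p0=p0+M0@[-33,0,0];np.savez("cmd.npz",p=p0,M=M0);print(p0)
E
```

```text
toe (-59.6, 19.1) (-59.6, -21.7) face (-81.5, 44.6) (-81.6, -49.0) stopback (-122.7, -1.0) tail (-140.3, 54.5) (-140.4, -57.8) knob (-104.4, -1.5)
-12 [(-54.0, 503), (-55.0, 500), (-56.0, 498), (-57.0, 498), (-58.0, 494), (-59.0, 517), (-60.0, 575), (-61.0, 575), (-62.0, 611), (-63.0, 620), (-64.0, 621), (-65.0, 621), (-66.0, 620), (-67.0, 618), (-68.0, 618), (-69.0, 622), (-70.0, 621), (-71.0, 619), (-72.0, 619), (-73.0, 623), (-74.0, 623), (-75.0, 623), (-76.0, 623), (-77.0, 591), (-78.0, 490), (-79.0, 490), (-80.0, 326), (-81.0, 232), (-82.0, 232), (-83.0, 394)]
-8 [(-54.0, 495), (-55.0, 499), (-56.0, 499), (-57.0, 499), (-58.0, 492), (-59.0, 505), (-60.0, 563), (-61.0, 563), (-62.0, 615), (-63.0, 634), (-64.0, 638), (-65.0, 638), (-66.0, 634), (-67.0, 640), (-68.0, 640), (-69.0, 642), (-70.0, 640), (-71.0, 642), (-72.0, 642), (-73.0, 639), (-74.0, 641), (-75.0, 641), (-76.0, 643), (-77.0, 626), (-78.0, 538), (-79.0, 538), (-80.0, 368), (-81.0, 244), (-82.0, 244), (-83.0, 357)]
5 [(-54.0, 503), (-55.0, 499), (-56.0, 495), (-57.0, 495), (-58.0, 499), (-59.0, 574), (-60.0, 703), (-61.0, 703), (-62.0, 758), (-63.0, 764), (-64.0, 765), (-65.0, 765), (-66.0, 764), (-67.0, 765), (-68.0, 765), (-69.0, 765), (-70.0, 762), (-71.0, 699), (-72.0, 699), (-73.0, 549), (-74.0, 484), (-75.0, 484), (-76.0, 484), (-77.0, 484), (-78.0, 468), (-79.0, 468), (-80.0, 413), (-81.0, 298), (-82.0, 298), (-83.0, 301)]
9 [(-54.0, 495), (-55.0, 500), (-56.0, 492), (-57.0, 491), (-58.0, 491), (-59.0, 513), (-60.0, 599), (-61.0, 599), (-62.0, 659), (-63.0, 670), (-64.0, 669), (-65.0, 669), (-66.0, 669), (-67.0, 671), (-68.0, 671), (-69.0, 668), (-70.0, 654), (-71.0, 592), (-72.0, 592), (-73.0, 480), (-74.0, 416), (-75.0, 416), (-76.0, 409), (-77.0, 419), (-78.0, 407), (-79.0, 407), (-80.0, 337), (-81.0, 252), (-82.0, 252), (-83.0, 281)]
[451.27026641 222.60847987 250.        ]
```

```bash
python3 - <<'E'
from h import *
a=tray(-102.5);b=tray(-80.5)
plan([[((*a,100,68),6,.2),((*a,60,68),2,.2),((*a,44,68),3,.2)],[((*a,44,68),9,-1)],[((*b,44,68),9,-1)]],*cmd())
E
```

```text
6x [[-0.094, 0.003, 0.5], [0.0, 0.0, 0.126], 0.2] | 2x [[-0.094, 0.003, 0.633], [0.0, 0.0, 0.126], 0.2] | 3x [[-0.094, 0.003, 0.687], [0.0, 0.0, 0.126], 0.2]
9x [[0.0, 0.0, 0.0], [0.0, 0.0, 0.0], -1]
9x [[0.072, -0.014, 0.0], [0.0, 0.0, 0.0], -1]
```

>>> {"method": "step_arm", "body": {"deltas": [[[-0.094,0.003,0.5],[0,0,0.126],0.2],[[-0.094,0.003,0.5],[0,0,0.126],0.2],[[-0.094,0.003,0.5],[0,0,0.126],0.2],[[-0.094,0.003,0.5],[0,0,0.126],0.2],[[-0.094,0.003,0.5],[0,0,0.126],0.2],[[-0.094,0.003,0.58],[0,0,0.126],0.2],[[-0.094,0.003,0.633],[0,0,0.126],0.2],[[-0.094,0.003,0.665],[0,0,0.126],0.2],[[-0.094,0.003,0.687],[0,0,0.126],0.2],[[-0.094,0.003,0.687],[0,0,0.126],0.2],[[-0.094,0.003,0.687],[0,0,0.126],0.2]]}}

```text
t: 52.45
ee_pos: [447.3, 195.4, 44.5]
orientation: [2.605, 1.756, 0.001]
ft_force: [-0.3, 0.5, 0.6]
width: 52.8
grasp_force: 0.0
```

>>> {"method": "step_arm", "body": {"deltas": [[[0,0,0],[0,0,0],-1],[[0,0,0],[0,0,0],-1],[[0,0,0],[0,0,0],-1],[[0,0,0],[0,0,0],-1],[[0,0,0],[0,0,0],-1],[[0,0,0],[0,0,0],-1],[[0,0,0],[0,0,0],-1],[[0,0,0],[0,0,0],-1],[[0,0,0],[0,0,0],-1]]}}

```text
t: 53.2
ee_pos: [447.0, 194.9, 43.9]
orientation: [2.605, 1.756, 0.0]
ft_force: [-0.1, -1.0, 1.0]
width: 11.8
grasp_force: 30.0
```

>>> {"method": "step_arm", "body": {"deltas": [[[0.015,-0.003,0],[0,0,0],-1],[[0.03,-0.006,0],[0,0,0],-1],[[0.042,-0.009,0],[0,0,0],-1],[[0.052,-0.01,0],[0,0,0],-1],[[0.06,-0.012,0],[0,0,0],-1],[[0.066,-0.013,0],[0,0,0],-1],[[0.072,-0.014,0],[0,0,0],-1],[[0.072,-0.014,0],[0,0,0],-1],[[0.072,-0.014,0],[0,0,0],-1]]}}

```text
t: 53.95
ee_pos: [451.1, 216.9, 43.9]
orientation: [-2.605, -1.756, -0.001]
ft_force: [0.2, 0.9, -0.5]
width: 11.8
grasp_force: 30.0
```

```bash
python3 - <<'E'
from h import *
P=np.array
for q in [(446.8,194.8)]: print(((P(q)-TC)@TX,(P(q)-TC)@TY))
E
python3 - <<'E'
from workcell import *
o=get_obs();print(o)
E
```

```text
(np.float64(-102.54935221740608), np.float64(-0.01896814128029722))
{'t': 53.95, 'qpos': array([4.24273465e-01, 5.36698897e-01, 1.99920685e+00, 5.06751870e-04,
       6.05111745e-01, 8.08393093e-01]), 'qvel': array([-2.93018821e-03, -2.64685268e-03,  1.85902779e-03,  2.04983796e-03,
       -6.55279072e-05, -3.59390665e-03]), 'joint_torque': array([-1.76648777e-01, -4.76669490e+01, -1.35383677e+01, -2.59458844e-02,
        4.43653911e-01,  5.09519514e-02]), 'ee_pos': array([451.13924766, 216.93891445,  43.92032651]), 'orientation': array([-2.60483795e+00, -1.75591705e+00, -9.66750764e-04]), 'ft_force': array([ 0.21197672,  0.87618161, -0.45452883]), 'moment': array([ 0.13670026, -0.08135377,  0.04404119]), 'grasp_force': 29.998797476291656, 'width': 11.76389535649518}
```

>>> {"method": "step_arm", "body": {"deltas": [[[0,0,0.008],[0,0,0],-1],[[0,0,0.016],[0,0,0],-1],[[0,0,0.024],[0,0,0],-1],[[0,0,0.032],[0,0,0],-1],[[0,0,0.037],[0,0,0],-1],[[0,0,0.037],[0,0,0],-1],[[0,0,0.037],[0,0,0],-1],[[0,0,0.037],[0,0,0],-1]]}}

```text
t: 54.62
ee_pos: [451.3, 216.9, 34.8]
orientation: [-2.605, -1.756, -0.002]
ft_force: [-6.1, -1.5, 33.0]
width: 11.8
grasp_force: 30.0
```

>>> {"method": "step_arm", "body": {"deltas": [[[0,0,0],[0,0,0.07],-1],[[0,0,0],[0,0,0.14],-1],[[0,0,0],[0,0,0.21],-1],[[0,0,0],[0,0,0.28],-1],[[0,0,0],[0,0,0.35],-1],[[0,0,0],[0,0,0.42],-1],[[0,0,0],[0,0,0.49],-1],[[0,0,0],[0,0,0.56],-1],[[0,0,0],[0,0,0.63],-1],[[0,0,0],[0,0,0.7],-1],[[0,0,0],[0,0,0.77],-1],[[0,0,0],[0,0,0.83],-1],[[0,0,0],[0,0,0.83],-1],[[0,0,0],[0,0,0.83],-1],[[0,0,0],[0,0,0.83],-1],[[0,0,0],[0,0,0.83],-1]]}}

```text
t: 55.95
ee_pos: [451.1, 217.2, 34.8]
orientation: [-3.139, 0.093, -0.001]
ft_force: [-7.3, 0.8, 33.2]
width: 11.5
grasp_force: 30.0
```

```bash
python3 - <<'E'
from workcell import *
import numpy as np
from scipy.spatial.transform import Rotation as R
o=get_obs();m=R.from_rotvec(o["orientation"]).as_matrix();print(np.degrees(np.arctan2(m[1,0],m[0,0])),o["moment"],o["ft_force"])
E
```

```text
-3.402677095759466 [3.26149633e-01 1.54079611e+00 3.79556774e-05] [-7.34721313  0.79929142 33.21375508]
```

>>> {"method": "step_arm", "body": {"deltas": [[[0,0,-0.005],[0,0,0],-1],[[0,0,-0.009],[0,0,0],-1],[[0,0,-0.009],[0,0,0],-1],[[0,0,-0.009],[0,0,0],-1]]}}

```text
t: 56.28
ee_pos: [450.8, 216.6, 35.6]
orientation: [-3.14, 0.093, 0.0]
ft_force: [-2.4, 1.7, 9.0]
width: 12.0
grasp_force: 30.0
```

>>> {"method": "step_arm", "body": {"deltas": [[[0,0,0],[0,0,0],-0.4],[[0,0,0],[0,0,0],-0.4],[[0,0,0],[0,0,0],-0.4],[[0,0,0],[0,0,0],-0.4],[[0,0,-0.03],[0,0,0],-0.4],[[0,0,-0.09],[0,0,0],-0.4],[[0,0,-0.7],[0,0,0],-0.4],[[0,0,-0.7],[0,0,0],-0.4],[[0,0,-0.7],[0,0,0],-0.4],[[0,0,-0.7],[0,0,0],-0.4],[[0,0,-0.7],[0,0,0],-0.4],[[0,0,-0.7],[0,0,0],-0.4],[[0,0,-0.7],[0,0,0],-0.4],[[0,0,-0.7],[0,0,0],-0.4]]}}

```text
t: 57.45
ee_pos: [449.9, 216.0, 244.1]
orientation: [3.139, -0.092, -0.004]
ft_force: [0.3, 0.2, -0.6]
width: 26.1
grasp_force: 0.0
```

>>> {"method": "step_arm", "body": {"deltas": [[[0,0,0],[0,0,-0.8],-0.1],[[0,0,0],[0,0,-0.8],-0.1],[[0,0,0],[0,0,-0.8],-0.1],[[0,0,0],[0,0,-0.8],-0.1],[[0,0,0],[0,0,-0.8],-0.1],[[0,0,0],[0,0,-0.8],-0.1],[[0,0,0],[0,0,-0.8],-0.1],[[0,0,0],[0,0,-0.8],-0.1],[[0,0,0],[0,0,-0.8],-0.1],[[0,0,0],[0,0,-0.8],-0.1],[[0,0,0],[0,0,-0.8],-0.1],[[0,0,0],[0,0,-0.8],-0.1]]}}

```text
t: 58.45
ee_pos: [450.0, 216.1, 243.7]
orientation: [-2.646, -1.693, 0.006]
ft_force: [0.1, 0.7, 0.5]
width: 39.5
grasp_force: 0.0
```

```bash
python3 look.py w12; python3 - <<'E'
from h import *
from workcell import *
im=np.load("w12.npz");p=im["pixels"]
a=cv2.resize(p[0:260,180:320],None,fx=2.2,fy=2.2,interpolation=cv2.INTER_CUBIC)
s=get_image("side")["pixels"][165:225,190:270];b=cv2.resize(s,None,fx=5.6,fy=5.6,interpolation=cv2.INTER_CUBIC)
c=np.zeros((max(a.shape[0],b.shape[0]),a.shape[1]+b.shape[1],3),np.uint8);c[:a.shape[0],:a.shape[1]]=a;c[:b.shape[0],a.shape[1]:]=b
cv2.imwrite("pics/c9.png",c[:,:,::-1]);print(c.shape)
E
```

```text
58.45 [450.  216.1 243.7] [-2.646 -1.693  0.006] 39.5 [0.1 0.7 0.5]
cmd [450.9 216.4  43.9]
(572, 756, 3)
```

View pics/c9.png

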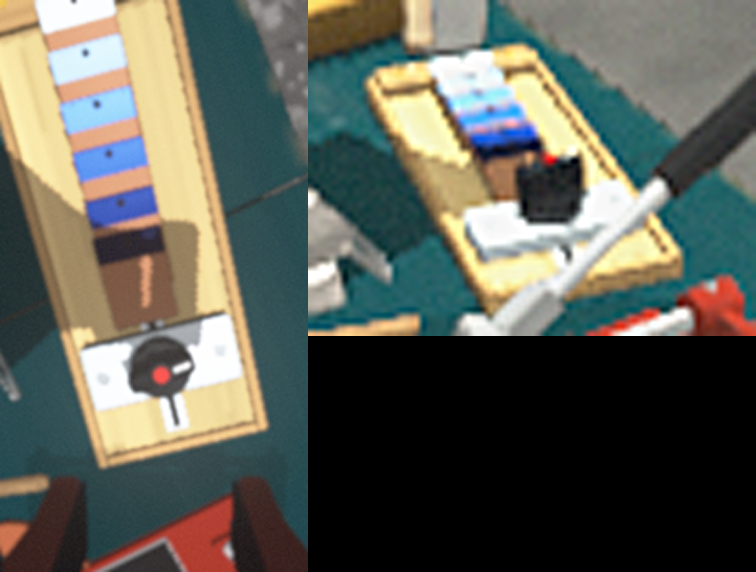

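```bash
python3 - <<'E'
from h import *
im=np.load("w12.npz");p=im["pixels"].astype(np.float32)
print(im["T"][:3,3],(im["T"][:2,3]-TC)@TX)
for z in(14,22):
  for ly in (-15,-10,10,-35,30):
    L=np.arange(-52,-72,-1.);uv=np.array([proj(im,[*tray(l,ly-2),z]) for l in L],np.float32)
    s=cv2.remap(p,uv[None,:,0],uv[None,:,1],cv2.INTER_LINEAR)[0].sum(1)
    print(z,ly,dict(zip(L.astype(int).tolist(),s.astype(int).tolist())))
E
```

```text
[481.77869219 280.9947332  406.3717311 ] -11.202120736090576
14 -15 {-52: 296, -53: 296, -54: 302, -55: 321, -56: 349, -57: 353, -58: 332, -59: 283, -60: 279, -61: 322, -62: 405, -63: 474, -64: 512, -65: 526, -66: 522, -67: 522, -68: 521, -69: 518, -70: 501, -71: 470}
14 -10 {-52: 295, -53: 293, -54: 293, -55: 303, -56: 324, -57: 337, -58: 333, -59: 292, -60: 284, -61: 319, -62: 409, -63: 475, -64: 513, -65: 525, -66: 508, -67: 460, -68: 395, -69: 319, -70: 257, -71: 221}
14 10 {-52: 295, -53: 287, -54: 291, -55: 306, -56: 333, -57: 355, -58: 340, -59: 302, -60: 265, -61: 311, -62: 383, -63: 457, -64: 486, -65: 473, -66: 421, -67: 339, -68: 256, -69: 205, -70: 188, -71: 197}
14 -35 {-52: 632, -53: 631, -54: 634, -55: 635, -56: 623, -57: 584, -58: 472, -59: 369, -60: 332, -61: 478, -62: 642, -63: 745, -64: 764, -65: 764, -66: 763, -67: 762, -68: 762, -69: 762, -70: 762, -71: 762}
14 30 {-52: 409, -53: 411, -54: 412, -55: 413, -56: 413, -57: 405, -58: 381, -59: 326, -60: 290, -61: 301, -62: 440, -63: 595, -64: 720, -65: 757, -66: 761, -67: 760, -68: 758, -69: 758, -70: 758, -71: 758}
2
[... 336 characters left out ...]
64: 521, -65: 504, -66: 450, -67: 378, -68: 299, -69: 241, -70: 216, -71: 212}
22 10 {-52: 286, -53: 290, -54: 304, -55: 327, -56: 349, -57: 334, -58: 299, -59: 261, -60: 307, -61: 383, -62: 459, -63: 497, -64: 486, -65: 434, -66: 352, -67: 262, -68: 206, -69: 189, -70: 198, -71: 212}
22 -35 {-52: 631, -53: 634, -54: 635, -55: 627, -56: 582, -57: 472, -58: 364, -59: 322, -60: 487, -61: 650, -62: 750, -63: 765, -64: 764, -65: 762, -66: 762, -67: 762, -68: 762, -69: 762, -70: 762, -71: 762}
22 30 {-52: 410, -53: 410, -54: 411, -55: 412, -56: 406, -57: 383, -58: 322, -59: 290, -60: 327, -61: 470, -62: 635, -63: 728, -64: 761, -65: 761, -66: 760, -67: 758, -68: 758, -69: 758, -70: 758, -71: 758}
```

```bash
python3 - <<'E'
from h import *
for n in("w11","w12"):
  im=np.load(n+".npz");p=im["pixels"].astype(np.float32)
  for ly in(-8,8):
    L=np.arange(30,-66,-2.) if n=="w11" else np.arange(30,-66,-2.)
    uv=np.array([proj(im,[*tray(l,ly-2),24 if l>-20 else 14]) for l in L],np.float32)
    s=cv2.remap(p,uv[None,:,0],uv[None,:,1],cv2.INTER_LINEAR)[0].astype(int)
    print(n,ly,*[f"{int(l)}:{c[0]},{c[2]}" for l,c in zip(L,s)])
E
```

```text
w11 -8 30:228,144 28:232,135 26:231,136 24:231,135 22:200,128 20:94,156 18:64,168 16:58,127 14:55,103 12:51,100 10:53,101 8:52,101 6:73,90 4:113,73 2:124,70 0:124,68 -2:125,68 -4:106,63 -6:64,53 -8:47,49 -10:49,48 -12:53,50 -14:50,49 -16:49,47 -18:47,47 -20:63,50 -22:103,60 -24:124,66 -26:127,69 -28:123,66 -30:126,68 -32:125,69 -34:138,73 -36:141,78 -38:128,71 -40:123,68 -42:141,77 -44:197,104 -46:224,119 -48:223,120 -50:223,119 -52:222,118 -54:222,118 -56:222,119 -58:219,118 -60:222,137 -62:234,162 -64:238,168
w11 8 30:224,140 28:228,131 26:228,130 24:230,131 22:196,128 20:94,142 18:51,116 16:51,102 14:50,101 12:50,101 10:51,101 8:47,100 6:73,91 4:112,73 2:124,68 0:124,68 -2:125,67 -4:104,60 -6:62,50 -8:47,48 -10:45,46 -12:48,47 -14:48,47 -16:48,48 -18:47,46 -20:60,48 -22:104,60 -24:124,68 -26:125,68 -28:125,67 -30:125,67 -32:125,67 -34:126,69 -36:124,68 -38:126,68 -40:126,69 -42:126,68 -44:126,69 -46:129,70 -48:165,88 -50:210,112 -52:221,117 -54:222,118 -56:221,116 -58:218,120 -60:231,179 -62:246,228 -64:248,234
w12 -8 30:231,143 28:230,132 26:231,134 24:231,133 22:199,126 20:100,1
[... 254 characters left out ...]
 -32:125,69 -34:125,70 -36:125,69 -38:125,69 -40:125,69 -42:126,71 -44:125,71 -46:127,73 -48:126,73 -50:127,72 -52:126,71 -54:123,73 -56:127,86 -58:125,87 -60:96,83 -62:130,136 -64:163,172
w12 8 30:226,140 28:229,129 26:228,129 24:230,130 22:204,127 20:103,164 18:66,190 16:70,194 14:67,194 12:68,192 10:67,191 8:66,187 6:127,169 4:174,117 2:129,71 0:80,56 -2:47,48 -4:45,49 -6:44,48 -8:51,53 -10:44,47 -12:44,48 -14:53,49 -16:96,60 -18:122,66 -20:124,67 -22:123,67 -24:124,67 -26:122,67 -28:125,69 -30:125,69 -32:125,70 -34:124,69 -36:124,69 -38:125,70 -40:125,70 -42:126,71 -44:124,70 -46:125,72 -48:124,70 -50:125,72 -52:126,71 -54:125,83 -56:146,121 -58:146,126 -60:105,97 -62:127,132 -64:148,154
```

>>> {"method": "step_arm", "body": {"deltas": [[[0,0,0],[0,0,0.8],-0.4],[[0,0,0],[0,0,0.8],-0.4],[[0,0,0],[0,0,0.8],-0.4],[[0,0,0],[0,0,0.8],-0.4],[[0,0,0],[0,0,0.8],-0.4],[[0,0,0],[0,0,0.8],-0.4],[[0,0,0],[0,0,0.8],-0.4],[[0,0,0],[0,0,0.8],-0.4],[[0,0,0],[0,0,0.8],-0.4],[[0,0,0],[0,0,0.8],-0.4],[[0,0,0],[0,0,0.8],-0.4],[[0,0,0],[0,0,0.8],-0.4]]}}

```text
t: 59.55
ee_pos: [450.8, 216.5, 245.2]
orientation: [3.14, -0.09, -0.001]
ft_force: [-0.1, -0.6, 0.2]
width: 26.1
grasp_force: 0.0
```

>>> {"method": "step_arm", "body": {"deltas": [[[0,0,0.55],[0,0,0],-0.4],[[0,0,0.55],[0,0,0],-0.4],[[0,0,0.55],[0,0,0],-0.4],[[0,0,0.55],[0,0,0],-0.4],[[0,0,0.55],[0,0,0],-0.4],[[0,0,0.62],[0,0,0],-0.4],[[0,0,0.67],[0,0,0],-0.4],[[0,0,0.69],[0,0,0],-0.4],[[0,0,0.695],[0,0,0],-0.4],[[0,0,0.695],[0,0,0],-0.4],[[0,0,0.695],[0,0,0],-1],[[0,0,0.695],[0,0,0],-1],[[0,0,0.695],[0,0,0],-1],[[0,0,0.695],[0,0,0],-1],[[0,0,0.695],[0,0,0],-1],[[0,0,0.695],[0,0,0],-1]]}}

```text
t: 60.88
ee_pos: [451.8, 217.0, 38.0]
orientation: [-3.139, 0.092, -0.003]
ft_force: [0.1, 0.5, 8.1]
width: 11.8
grasp_force: 30.0
```

>>> {"method": "step_arm", "body": {"deltas": [[[0,0,0],[0,0,-0.07],-1],[[0,0,0],[0,0,-0.14],-1],[[0,0,0],[0,0,-0.21],-1],[[0,0,0],[0,0,-0.28],-1],[[0,0,0],[0,0,-0.35],-1],[[0,0,0],[0,0,-0.42],-1],[[0,0,0],[0,0,-0.49],-1],[[0,0,0],[0,0,-0.56],-1],[[0,0,0],[0,0,-0.63],-1],[[0,0,0],[0,0,-0.7],-1],[[0,0,0],[0,0,-0.77],-1],[[0,0,0],[0,0,-0.83],-1],[[0,0,0],[0,0,-0.83],-1],[[0,0,0],[0,0,-0.83],-1],[[0,0,0],[0,0,-0.83],-1]]}}

```text
t: 62.13
ee_pos: [451.6, 217.4, 38.1]
orientation: [-2.605, -1.756, -0.003]
ft_force: [-2.4, 3.7, 9.4]
width: 11.6
grasp_force: 30.0
```

>>> {"method": "step_arm", "body": {"deltas": [[[0,0,-0.01],[0,0,0],-1],[[0,0,-0.02],[0,0,0],-1],[[0,0,-0.025],[0,0,0],-1],[[0,0,-0.025],[0,0,0],-1],[[0,0,-0.025],[0,0,0],-1]]}}

```text
t: 62.55
ee_pos: [451.3, 216.7, 44.6]
orientation: [2.605, 1.756, 0.001]
ft_force: [0.6, 0.4, 1.4]
width: 11.7
grasp_force: 30.0
```

```bash
python3 - <<'E'
from h import *
from workcell import *
o=get_obs();a=o["ee_pos"][:2]-TC;print(a@TX,a@TY)
m=R.from_rotvec(o["orientation"]).as_matrix();print(np.degrees(np.arctan2(m[1,0],m[0,0])))
im=get_image("wrist");np.savez("w13.npz",**im);p=im["pixels"].astype(np.float32)
# tile 6 glaze and toe from low view
for ly in(-14,-6,8,14):
    L=np.arange(4,-66,-2.);uv=np.array([proj(im,[*tray(l,ly-2),24 if l>-25 else 15]) for l in L],np.float32)
    s=cv2.remap(p,uv[None,:,0],uv[None,:,1],cv2.INTER_LINEAR)[0].astype(int)
    print(ly,*[f"{int(l)}:{c[0]},{c[2]}" for l,c in zip(L,s)])
E
```

```text
-80.2254552382826 -0.16348196142233598
67.97382378731135
-14 4:245,148 2:244,148 0:201,114 -2:68,87 -4:77,97 -6:74,94 -8:74,91 -10:70,87 -12:70,83 -14:66,80 -16:170,103 -18:242,139 -20:240,138 -22:240,137 -24:240,135 -26:240,137 -28:238,134 -30:231,123 -32:147,77 -34:141,73 -36:142,75 -38:142,76 -40:141,76 -42:141,75 -44:140,75 -46:141,77 -48:142,77 -50:141,78 -52:139,77 -54:137,78 -56:155,97 -58:157,102 -60:71,56 -62:92,92 -64:169,179
-6 4:244,147 2:243,146 0:159,94 -2:63,88 -4:68,94 -6:66,93 -8:64,91 -10:63,86 -12:60,81 -14:58,79 -16:176,105 -18:240,137 -20:241,138 -22:231,127 -24:185,97 -26:196,103 -28:138,72 -30:139,72 -32:138,71 -34:138,72 -36:139,72 -38:139,73 -40:140,74 -42:139,73 -44:140,75 -46:138,74 -48:138,75 -50:138,75 -52:138,75 -54:135,76 -56:140,129 -58:162,154 -60:67,59 -62:84,84 -64:168,178
8 4:240,139 2:240,139 0:125,80 -2:52,86 -4:50,75 -6:44,59 -8:43,49 -10:43,47 -12:43,47 -14:40,43 -16:111,62 -18:135,70 -20:137,71 -22:136,72 -24:135,70 -26:135,70 -28:137,71 -30:135,69 -32:134,68 -34:137,72 -36:135,69 -38:135,68 -40:136,70 -42:136,71 -44:136,71 -46:135,69 -48:136,73 -50:136,72 -52:136,72 -54:132,73 -56:159,114 -58:159,112 -60:64,50 -62:74,74 -64:164,175
14 4:200,106 2:162,87 0:66,53 -2:41,48 -4:40,47 -6:39,47 -8:41,48 -10:39,46 -12:40,46 -14:40,46 -16:116,63 -18:135,72 -20:135,69 -22:136,70 -24:134,70 -26:135,70 -28:136,70 -30:135,70 -32:136,70 -34:136,70 -36:136,71 -38:135,70 -40:136,73 -42:137,71 -44:135,70 -46:136,72 -48:135,71 -50:135,71 -52:135,70 -54:133,73 -56:155,96 -58:150,94 -60:60,44 -62:76,76 -64:164,173
```

>>> {"method": "step_arm", "body": {"deltas": [[[0,0,0],[0,0,0],-0.6],[[0,0,0],[0,0,0],-0.6],[[-0.0035,0.0006,0],[0,0,0],-0.6],[[-0.0035,0.0006,0],[0,0,0],-0.6],[[-0.0035,0.0006,0],[0,0,0],-1],[[-0.0035,0.0006,0],[0,0,0],-1],[[-0.0035,0.0006,0],[0,0,0],-1],[[-0.0035,0.0006,0],[0,0,0],-1],[[-0.0035,0.0006,0],[0,0,0],-1]]}}

```text
t: 63.35
ee_pos: [450.7, 215.4, 44.3]
orientation: [2.605, 1.756, -0.0]
ft_force: [1.6, -2.1, -2.3]
width: 11.8
grasp_force: 30.0
```

>>> {"method": "step_arm", "body": {"deltas": [[[0.004,-0.0008,0],[0,0,0],-1],[[0.008,-0.0015,0],[0,0,0],-1],[[0.012,-0.0022,0],[0,0,0],-1],[[0.015,-0.0028,0],[0,0,0],-1],[[0.018,-0.0034,0],[0,0,0],-1],[[0.018,-0.0034,0],[0,0,0],-1],[[0.018,-0.0034,0],[0,0,0],-1],[[0.018,-0.0034,0],[0,0,0],-1]]}}

```text
t: 64.02
ee_pos: [451.8, 221.1, 44.4]
orientation: [-2.605, -1.756, -0.0]
ft_force: [1.2, 0.6, -4.1]
width: 11.6
grasp_force: 30.0
```

```bash
cat > near.py <<'E'
import sys
from h import *
from workcell import *
o=get_obs();a=o["ee_pos"][:2]-TC;print(o["t"],a@TX,a@TY)
im=get_image("wrist");np.savez(sys.argv[1],**im);p=im["pixels"].astype(np.float32)
for ly in(-14,-6,8,14,30,-35):
    L=np.arange(2,-66,-1.);L=L[(L>-4)|((L<-12)&(L>-20))|(L<-49)];uv=np.array([proj(im,[*tray(l,ly-2),24 if l>-25 else 15]) for l in L],np.float32)
    s=cv2.remap(p,uv[None,:,0],uv[None,:,1],cv2.INTER_LINEAR)[0].astype(int)
    print(ly,*[f"{int(l)}:{c[0]},{c[2]}" for l,c in zip(L,s)])
E
python3 near.py w14.npz
```

```text
64.0167 -75.80029048852548 0.17787021513046006
-14 2:244,147 1:224,129 0:116,78 -1:66,78 -2:74,96 -3:75,97 -13:67,80 -14:66,78 -15:122,86 -16:224,126 -17:241,138 -18:240,136 -19:240,137 -50:139,82 -51:139,79 -52:141,80 -53:139,80 -54:111,72 -55:72,59 -56:90,91 -57:142,148 -58:174,183 -59:180,190 -60:181,192 -61:180,191 -62:177,189 -63:178,188 -64:178,188 -65:180,192
-6 2:243,146 1:234,132 0:115,77 -1:59,77 -2:67,93 -3:65,93 -13:58,78 -14:53,74 -15:113,87 -16:225,124 -17:240,135 -18:239,133 -19:235,130 -50:139,78 -51:138,77 -52:139,78 -53:138,79 -54:112,68 -55:65,52 -56:83,84 -57:138,144 -58:169,179 -59:178,188 -60:175,186 -61:141,150 -62:94,99 -63:77,83 -64:82,87 -65:78,81
8 2:241,140 1:208,115 0:97,72 -1:42,64 -2:42,54 -3:41,50 -13:43,45 -14:40,43 -15:71,51 -16:121,65 -17:136,71 -18:135,71 -19:135,71 -50:136,73 -51:135,73 -52:136,73 -53:134,73 -54:110,63 -55:68,51 -56:72,73 -57:131,138 -58:163,174 -59:175,186 -60:172,182 -61:135,143 -62:85,88 -63:72,74 -64:68,69 -65:53,54
14 2:136,76 1:115,67 0:58,50 -1:40,50 -2:38,44 -3:40,45 -13:39,45 -14:41,47 -15:72,54 -16:123,67 -17:135,70 -18:
[... 173 characters left out ...]
186 -64:155,166 -65:115,122
30 2:174,107 1:174,106 0:175,107 -1:175,108 -2:174,107 -3:176,106 -13:174,105 -14:175,107 -15:174,106 -16:174,106 -17:175,105 -18:174,106 -19:174,105 -50:175,106 -51:177,109 -52:176,108 -53:144,91 -54:81,55 -55:46,40 -56:62,60 -57:118,125 -58:156,166 -59:169,180 -60:172,184 -61:173,185 -62:175,185 -63:171,183 -64:170,181 -65:170,180
-35 2:250,175 1:250,175 0:250,175 -1:251,175 -2:251,176 -3:251,175 -13:251,174 -14:251,174 -15:251,176 -16:251,176 -17:251,176 -18:251,176 -19:251,177 -50:189,119 -51:175,113 -52:163,109 -53:121,84 -54:75,63 -55:73,67 -56:117,120 -57:205,219 -58:249,253 -59:255,255 -60:255,255 -61:254,254 -62:252,253 -63:253,254 -64:255,255 -65:255,255
```

>>> {"method": "step_arm", "body": {"deltas": [[[0,0,0.008],[0,0,0],-1],[[0,0,0.016],[0,0,0],-1],[[0,0,0.024],[0,0,0],-1],[[0,0,0.032],[0,0,0],-1],[[0,0,0.037],[0,0,0],-1],[[0,0,0.037],[0,0,0],-1],[[0,0,0.037],[0,0,0],-1],[[0,0,0.037],[0,0,0],-1]]}}

```text
t: 64.73
ee_pos: [452.1, 221.2, 35.4]
orientation: [-2.605, -1.756, -0.002]
ft_force: [-8.1, -1.7, 31.3]
width: 11.8
grasp_force: 30.0
```

```bash
python3 near.py w15.npz | grep -E "^(64|65|8 |14 )"
```

```text
64.7333 -75.59087475367195 -0.07220116016410436
8 2:240,137 1:214,119 0:96,71 -1:41,65 -2:40,54 -3:40,50 -13:42,47 -14:38,44 -15:65,48 -16:123,67 -17:134,68 -18:133,69 -19:134,70 -50:136,73 -51:134,71 -52:136,73 -53:134,73 -54:103,59 -55:59,45 -56:67,68 -57:125,132 -58:163,172 -59:173,184 -60:170,181 -61:134,140 -62:74,76 -63:48,45 -64:48,46 -65:48,48
14 2:134,73 1:113,66 0:54,51 -1:37,49 -2:38,48 -3:38,46 -13:40,45 -14:37,44 -15:64,51 -16:121,66 -17:134,70 -18:135,70 -19:134,69 -50:134,71 -51:134,71 -52:133,70 -53:132,71 -54:106,61 -55:60,42 -56:69,69 -57:129,137 -58:162,172 -59:172,182 -60:174,185 -61:175,185 -62:176,187 -63:174,186 -64:161,172 -65:117,124
```

Still touching. Turn it tight.

>>> {"method": "step_arm", "body": {"deltas": [[[0,0,0],[0,0,0.07],-1],[[0,0,0],[0,0,0.14],-1],[[0,0,0],[0,0,0.21],-1],[[0,0,0],[0,0,0.28],-1],[[0,0,0],[0,0,0.35],-1],[[0,0,0],[0,0,0.42],-1],[[0,0,0],[0,0,0.49],-1],[[0,0,0],[0,0,0.56],-1],[[0,0,0],[0,0,0.63],-1],[[0,0,0],[0,0,0.7],-1],[[0,0,0],[0,0,0.77],-1],[[0,0,0],[0,0,0.83],-1],[[0,0,0],[0,0,0.83],-1],[[0,0,0],[0,0,0.83],-1],[[0,0,0],[0,0,0.83],-1]]}}

```text
t: 66.03
ee_pos: [451.6, 221.9, 35.4]
orientation: [-3.139, 0.093, -0.0]
ft_force: [-9.0, 3.3, 30.8]
width: 12.0
grasp_force: 30.0
```

>>> {"method": "step_arm", "body": {"deltas": [[[0,0,-0.005],[0,0,0],-1],[[0,0,-0.009],[0,0,0],-1],[[0,0,-0.009],[0,0,0],-1],[[0,0,-0.009],[0,0,0],-0.4],[[0,0,-0.009],[0,0,0],-0.4],[[0,0,-0.009],[0,0,0],-0.4],[[0,0,-0.009],[0,0,0],-0.4],[[0,0,-0.04],[0,0,0],-0.4],[[0,0,-0.1],[0,0,0],-0.4],[[0,0,-0.7],[0,0,0],-0.4],[[0,0,-0.7],[0,0,0],-0.4],[[0,0,-0.7],[0,0,0],-0.4],[[0,0,-0.7],[0,0,0],-0.4],[[0,0,-0.7],[0,0,0],-0.4],[[0,0,-0.7],[0,0,0],-0.4],[[0,0,-0.7],[0,0,0],-0.4]]}}

```text
t: 67.37
ee_pos: [452.0, 220.9, 244.4]
orientation: [-3.139, 0.092, -0.003]
ft_force: [0.3, 0.8, -0.2]
width: 26.7
grasp_force: 0.0
```

>>> {"method": "step_arm", "body": {"deltas": [[[0,0,0],[0,0,-0.7],-0.1],[[0,0,0],[0,0,-0.7],-0.1],[[0,0,0],[0,0,-0.7],-0.1],[[0,0,0],[0,0,-0.7],-0.1],[[0,0,0],[0,0,-0.7],-0.1],[[0,0,0],[0,0,-0.7],-0.1],[[0,0,0],[0,0,-0.7],-0.1],[[0,0,0],[0,0,-0.7],-0.1],[[0,0,0],[0,0,-0.7],-0.1],[[0,0,0],[0,0,-0.7],-0.1],[[0,0,0],[0,0,-0.7],-0.1]]}}

```text
t: 68.28
ee_pos: [450.9, 220.5, 241.7]
orientation: [-2.765, -1.491, 0.005]
ft_force: [-0.9, 1.3, -0.1]
width: 39.7
grasp_force: 0.0
```

```bash
python3 near.py w16.npz | grep -E "^(67|68|69|-14|-6|8 |14|30)"
python3 - <<'E'
from h import *
from workcell import *
im=get_image("side");p=im["pixels"].astype(int)
# red dot of the knob: compare with the picture at the start (w/ raised knob)
for n,q in(("now",p),("start",np.load("side0.npz")["pixels"].astype(int))):
    m=(q[...,0]>150)&(q[...,1]<90)&(q[...,2]<90);m[:, :200]=0;m[:,262:]=0;m[:160]=0;m[208:]=0
    v,u=np.nonzero(m);print(n,u.mean(),v.mean(),len(u))
    for z in (50,55,60,65,70,75):
        a=ray(im,u.mean(),v.mean(),z)[:2]-TC;print(z,round(a@TX,1),round(a@TY,1))
w=np.load("w16.npz");q=w["pixels"].astype(int);m=(q[...,0]>150)&(q[...,1]<100)&(q[...,2]<100);m[240:]=0
m&=np.array(cv2.circle(np.zeros(m.shape,np.uint8),tuple(int(round(i)) for i in proj(w,[*tray(-76),60])),15,1,-1),bool)
v,u=np.nonzero(m);print(len(u))
for z in (50,55,60,65):
    a=ray(w,u.mean(),v.mean(),z)[:2]-TC;print("w",z,round(a@TX,1),round(a@TY,1))
E
```

```text
68.2833 -76.59261720468874 0.9609975033953496
-14 2:222,123 1:193,109 0:142,91 -1:91,82 -2:67,81 -3:58,82 -13:52,57 -14:63,54 -15:84,57 -16:105,63 -17:120,66 -18:126,69 -19:126,71 -50:128,75 -51:128,75 -52:129,75 -53:122,73 -54:109,67 -55:99,77 -56:106,101 -57:127,133 -58:150,158 -59:163,173 -60:170,180 -61:170,181 -62:170,180 -63:168,178 -64:168,176 -65:161,169
-6 2:223,122 1:185,106 0:132,87 -1:86,77 -2:56,76 -3:54,77 -13:51,50 -14:61,52 -15:85,57 -16:106,62 -17:119,67 -18:126,71 -19:145,78 -50:128,73 -51:128,74 -52:127,73 -53:119,69 -54:105,65 -55:91,69 -56:99,93 -57:119,124 -58:147,155 -59:154,162 -60:146,154 -61:126,132 -62:98,99 -63:80,77 -64:66,61 -65:64,58
8 2:159,86 1:113,67 0:76,54 -1:55,50 -2:46,48 -3:43,47 -13:48,47 -14:60,51 -15:81,55 -16:104,63 -17:119,67 -18:125,68 -19:126,71 -50:128,72 -51:126,72 -52:128,73 -53:121,71 -54:107,67 -55:91,68 -56:96,89 -57:117,120 -58:141,149 -59:147,154 -60:137,142 -61:111,114 -62:85,84 -63:67,62 -64:59,52 -65:60,53
14 2:119,65 1:104,61 0:77,53 -1:56,48 -2:45,46 -3:43,46 -13:47,48 -14:57,49 -15:79,53 -16:102,61 -17:117,65 -18:124,67 -19:124,67 -50:126,73 -51:126,71 -52:126,72 -53:120,70 -54:104,63 -55:92,70 -56:95,89 -57:118,123 -58:142,150 -59:159,168 -60:167,176 -61:166,174 -62:156,164 -63:139,146 -64:115,119 -65:92,92
30 2:161,100 1:162,101 0:161,100 -1:160,99 -2:161,100 -3:159,99 -13:161,99 -14:160,98 -15:161,99 -16:162,100 -17:163,101 -18:163,100 -19:162,100 -50:164,103 -51:164,102 -52:164,104 -53:158,100 -54:140,90 -55:111,76 -56:100,86 -57:112,114 -58:138,145 -59:153,162 -60:161,171 -61:166,175 -62:181,193 -63:203,214 -64:230,238 -65:243,248
now 232.33333333333334 192.33333333333334 3
50 -67.4 -2.5
55 -76.3 -0.0
60 -85.2 2.4
65 -94.1 4.9
70 -103.1 7.4
75 -112.0 9.9
start 229.75 186.75 4
50 -28.1 -5.8
55 -37.3 -3.3
60 -46.6 -0.8
65 -55.9 1.7
70 -65.1 4.2
75 -74.4 6.7
48
w 50 -77.9 -0.4
w 55 -76.9 -0.8
w 60 -76.0 -1.2
w 65 -75.0 -1.6
```

```bash
python3 -c "
from workcell import *
print(close_job())"
```

```text
the job is handed in; nothing more can be done
None
```

The job is handed in, but the hand-in call gave no verdict, so I don't know how it was judged. All six tiles lie in the tray as an overlapping row from palest to darkest. The stop looks to be touching the last toe in the final image. The first clamping left a gap of about 6 mm, so I undid it and redid it. The clamp is pressed about 9 mm and turned to about 1.43 rad, and held after I let go. The arm is clear, and the run took about 68 s.

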